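Put away the pastry cutters and spice jars and close the tray stack

ROBOT

A 6-joint arm with a two-finger parallel gripper is mounted at the origin on the work surface. World frame = base frame: x ahead of the robot, y to its left, z up, the work surface at z = 0. Lengths are in m, angles in degrees, forces in N, time in s.
With the tool pointing down it reaches from about 0.3 to 0.75 m from the base axis. Payload 8.5 kg.
Tool frame: the origin (TCP) lies at the very end of the fingers, on their centre line; the grasp point (between the pads) lies grasp_offset behind it (grasp_offset is the distance from the TCP to the grasp point, in m); x points along the fingers, z is the direction in which the jaws open and shut, and the axes are right-handed (so a half turn about x gives the same grasp; the last joint's range is limited). The gripper opens to 85 mm and grips with 20 to 120 N. Pads are 22 mm wide; open, the fingers measure 114 mm over their backs; the gripper's body (76 mm by 85 mm) begins 54 mm behind the grasp point. The pads swing forward as they close: fully open they stand 13 mm farther back than shut.
Start: joints at [-77.481, 21.807, 74.336, -0, 83.858, -12.336], TCP at [0.231, -0.499, 0.231] pointing down, gripper open.
Joint ranges: [-178.18, 178.18], [-50.72, 133.34], [12.68, 142.11], [-81.47, 261.47], [9.98, 163.14], [-165.26, 165.26]. Speed limits (degrees/s): [136.94, 136.94, 180, 180, 180, 180].

INTERFACE

Orientations are given as a 3x3 rotation matrix whose columns are the frame's x, y, z axes.
In Python, from rig import observe, get_image, close_job, recognise, grasp_offset gives the robot as it stands.
- The arm moves only by the tool drive_tool, never from a script. Its argument "targets" is a list that holds one entry, the list of rows, each a list of 7 numbers: the shift along the tool's x, y, z in units of 50 mm (1.0 is 50 mm), then the turn, a rotation vector about the tool's x, y, z in rad, then the opening, from -1 (shut) to 1 (fully open), so that 0 is half open. A call has 1 to 5 rows; each row shifts and turns the commanded pose from where the row before left it, along the tool's axes as they then stand; what a row does not reach is not made up. A row lasts 1/10 s, in which the tool goes at most 50 mm and 8.59 degrees, less where a joint would pass 70% of its speed; a pose out of reach is approached as far as the arm can. A call is refused whole if a number of a shift passes 1 or a number of a turn 0.15, either way. A call with a gripper value outside its range is refused whole. The fingers move at their own pace and stop on an object; "force" is the grip in N (left out, the last holds). Time passes only in rows, so rows that do not move let the fingers close. It gives the time, the measured TCP pose, the force and the opening at its end, in the units of the state.
- observe(): the state, without advancing time (a new reading comes with each control period).
- get_image(name): name is "scene" or "side" or "wrist"; returns a dict with "image" (384x512x3 uint8, red, green, blue), "fx", "fy", "cx", "cy" (pixels), "rvec" (rotation vector, rad) and "tvec" (3), from world to camera coordinates, as OpenCV has them. Camera axes: x right, y down, z forward; pixel columns grow to the right and rows downward; lengths in m; the calibration is good to about 2 mm. The wrist camera is an equidistant fisheye: a pixel r from the principal point sees the ray r / f radians off the axis. A picture is of the moment at which its call begins. There is no depth.
- close_job(): hands the job in, once; it reports no verdict.
Trained networks look in a picture, given as the dict that the camera call returned (one of the last four; its "shot" number tells which), for a name from the list of things; names that differ only in an ending like _2 or _b are one class to them, and where a whole thing is asked for, a point or a joint stands for the part that bears it (a point fixed in the world has none). Each returns a list of dicts, best first, with "p" (0 to 1); they miss things now and then, are a little off and sometimes report something else, mostly with a low value. They report only what shows in the picture. A call takes as long as a camera call. They do not tell look-alikes from the thing itself.
- recognise(label, picture): "at" ([column, row] as shares, 0 to 1, of the picture: columns of its width, rows of its height, amid what is visible of it).
The state is a dict: "time_s": time; "q": joint angles; "qvel": joint speeds; "joint_efforts": joint torques, N m; "position": TCP position; "tool_rot": TCP orientation; "ft_force": force on the tool from outside, world axes, zero at the start; "wrist_torque": the same for the moment, N m; "grip_width": finger opening in m.
Only numpy, scipy, OpenCV 4.12 (cv2) and the standard library are available. Lean on these libraries where they do the work, as an engineer would, in place of code of your own. Each camera call takes 0.05 s, during which the arm holds its last target.

TASK

Tidy the counter after baking: lay the big pastry cutter in the wide bay and the small one in the narrow bay of the wooden tray with the corner posts, standing on their metal discs as they do now, and then stack the handled tray on top so that its four pins drop fully into the corner sockets. Also stand the two spice jars upright in the white rack, one in each cell, at any point in the job. Do not tip the jars on the way, and leave the glass bottle, the bowl and the spatula where they are.

Things in the scene. Friction and masses are not known exactly. Their poses are not given: they have to be found in the camera images.
- big_cutter: Big pastry cutter: steel disc skirt 60 mm in diameter and 18 mm high, standing on its flat underside, with an upright dark wooden knob in the middle, 24 mm in diameter, from 18 to 54 mm above the underside (grip it by the upper part of the knob). Loose. Origin: centre of the underside; z up.
- small_cutter: Small pastry cutter: steel disc skirt 38 mm in diameter and 18 mm high, standing on its flat underside, with an upright dark wooden knob in the middle, 24 mm in diameter, from 18 to 54 mm above the underside (grip it by the upper part of the knob). Loose. Origin: centre of the underside; z up.
- jar_a: Spice jar: upright plain cylinder 44 mm in diameter and 78 mm tall, white ceramic body (lower 56 mm) with a dull metal lid (upper 22 mm) of the same diameter. There are two alike. Loose. Origin: centre of the underside; z up.
- jar_b: Spice jar: upright plain cylinder 44 mm in diameter and 78 mm tall, white ceramic body (lower 56 mm) with a dull metal lid (upper 22 mm) of the same diameter. There are two alike. Loose. Origin: centre of the underside; z up.
- top_tray: Loose mid-brown wooden tray, 96 (x) by 204 mm (y), about 0.35 kg, on 4 tapered pins (10 mm wide, 14 long) at x +-35.5, y +-89.5 mm. Above the pin tips: underside 14 mm, rim 32 mm, handle bar from 62 to 76 mm. The bar runs along y over the middle, 14 mm thick in x, 120 long, on legs at y +-48 mm. Fits the lower tray either way round. Origin: centre, at pin-tip height; z up.
- tray: Fixed mid-brown wooden tray. Basin 96 (x) by 154 mm (y), walls 24 high, 4 thick, floor 5 mm up. A divider makes two bays, 88 mm in x: wide (84 in y) centred at y +31 mm, narrow (58 in y) at y -44 mm. Corner posts 25 mm square, 66 high at x +-35.5, y +-89.5 mm, with 15 mm square sockets 16 deep on top. Upper tray seated: its pin tips are 52 mm above the origin. Origin: centre of underside; z up.
- rack: White plastic spice rack, fixed: open-topped box 72 mm (x) by 140 mm (y) and 45 mm high outside, walls 4 mm, floor 4 mm above the underside. A divider in the middle makes two square cells 64 mm wide, centred at x = 0, y = +-34 mm. Origin: centre of the underside; z up.
- glass_bottle: Bystander: pale glass bottle, 68 mm in diameter, 150 mm tall, upright. Loose, leave alone. Origin: centre of the underside.
- bowl: Bystander: steel bowl, 130 mm across, 55 mm high. Loose, leave alone. Origin: centre of the underside.
- spatula: Bystander: spatula lying flat on the counter at the far side. Loose, leave alone. Origin: on its axis, on the counter; x along its length.
There are look-alikes about, which are no part of the job. Leave any blue look-alike of the jar_a alone.

How it is judged:
By the outcome, as a careful person would: the job done as asked, in the order asked, and still so for the second after the job is handed in, with the robot touching nothing.
It also fails if it takes over 144 s, if anything falls off the work surface, if the arm or the gripper's body presses on something with over 40 N, if the wrist force passes 120 N, or if a joint passes its speed limit or range.

## Working session

There is one attempt and no reset: what is moved stays moved. The work goes in short steps, Python scripts to look and compute and a tool call to move; the robot and the scene stay as the last step left them, time stands still between calls to the robot, and variables do not carry over. Pictures are saved under pics/ and viewed, and the job is handed in when it is done.

Besides the shell and the picture viewer there is one more tool, called after "Call:" by a JSON object that holds its "fn" and its "kwargs", one argument or row to a line. drive_tool: Moves the arm, as the interface text tells. Its arguments: {"type":"object","properties":{"targets":{"type":"array"},"force":{"type":"number"}},"required":["targets"]}

```bash
ls; mkdir -p pics
cat > h.py <<'E'
import numpy as np, cv2
from rig import observe, get_image, close_job, recognise, grasp_offset
def save(n,fn):
    g=get_image(n); cv2.imwrite('pics/'+fn,g['image'][:,:,::-1]); return g
E
python3 - <<'E'
from h import *
o=observe(); print({k:np.round(v,3).tolist() for k,v in o.items()}); print(grasp_offset)
import pickle
d={}
for n in ['scene','side','wrist']:
    g=save(n,n+'0.png'); d[n]=g; print(n,{k:np.round(v,3).tolist() for k,v in g.items() if k!='image'})
    for l in ['big_cutter','small_cutter','jar_a','top_tray','tray','rack','glass_bottle','bowl','spatula']:
        r=recognise(l,g); print(l,[(round(x['p'],2),round(x['at'][0]*512),round(x['at'][1]*384)) for x in r])
pickle.dump(d,open('d0.pkl','wb'))
E
```

```text
pics
{'time_s': 0.0, 'q': [-77.481, 21.839, 74.387, 0.0, 83.857, -12.336], 'qvel': [0.076, -0.098, -0.007, -0.015, 0.021, -0.034], 'joint_efforts': [-0.001, -44.846, -23.128, -0.0, 0.005, -0.0], 'position': [0.231, -0.499, 0.231], 'tool_rot': [[-0.0, 0.907, 0.42], [0.001, 0.42, -0.907], [-1.0, 0.0, -0.001]], 'ft_force': [-0.057, -0.372, -0.194], 'wrist_torque': [0.034, -0.0, -0.03], 'grip_width': 0.085}
0.0187
scene {'fx': 371.003, 'fy': 371.003, 'cx': 251.708, 'cy': 190.57, 'rvec': [1.598, 1.832, -0.829], 'tvec': [0.081, -0.34, 1.744], 'shot': 1}
big_cutter [(0.53, 276, 178)]
small_cutter [(0.59, 345, 183)]
jar_a [(0.8, 212, 148), (0.75, 185, 163), (0.71, 228, 165)]
top_tray [(0.55, 253, 196)]
tray [(0.85, 343, 215)]
rack [(0.95, 170, 184)]
glass_bottle [(0.83, 113, 167)]
bowl [(0.92, 385, 169)]
spatula [(0.61, 280, 237)]
side {'fx': 380.267, 'fy': 380.267, 'cx': 258.205, 'cy': 198.956, 'rvec': [0.572, -2.587, 1.259], 'tvec': [0.496, 0.191, 0.931], 'shot': 2}
big_cutter [(0.84, 274, 239)]
small_cutter [(0.85, 234, 305)]
jar_a [(0.71, 303, 190), (0.63, 339, 182), (0.58, 324, 168), (0.53, 179, 277)]
top_tray [(0.63, 243, 212)]
tray [(0.71, 178, 277)]
rack [(0.6, 285, 163), (0.37, 182, 217), (0.29, 323, 167)]
glass_bottle [(0.65, 320, 123)]
bowl [(0.86, 234, 365)]
spatula [(0.67, 181, 222)]
wrist {'fx': 297.319, 'fy': 297.319, 'cx': 257.463, 'cy': 190.467, 'rvec': [-2.436, 1.557, 0.226], 'tvec': [-0.55, -0.037, 0.379], 'shot': 3}
big_cutter []
small_cutter []
jar_a [(0.56, 106, 6)]
top_tray []
tray []
rack []
glass_bottle []
bowl []
spatula []
```

Run:
```python
import pickle,cv2
d=pickle.load(open('d0.pkl','rb'))
s=d['scene']['image'][:,:,::-1]; cv2.imwrite('pics/sc.png',cv2.resize(s[100:270,60:440],None,fx=2.1,fy=2.1,interpolation=cv2.INTER_CUBIC))
s=d['side']['image'][:,:,::-1]; cv2.imwrite('pics/sd.png',cv2.resize(s[70:384,120:420],None,fx=1.9,fy=1.9,interpolation=cv2.INTER_CUBIC))
```

```text
(no output)
```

View pics/sc.png

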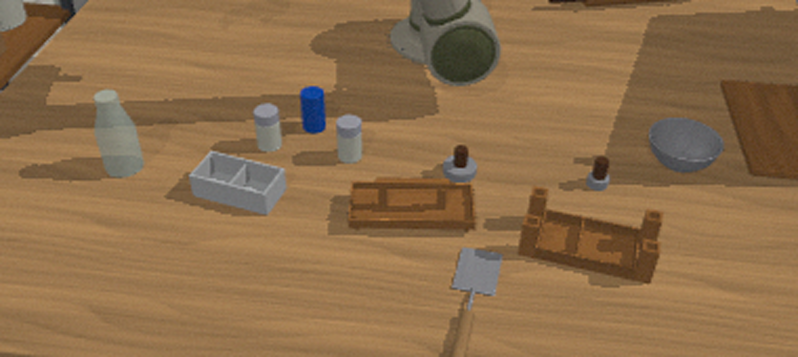

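View pics/sd.png

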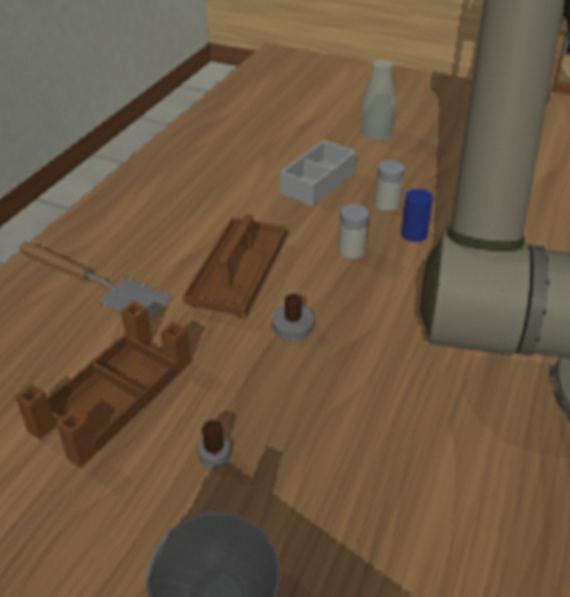

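View pics/wrist0.png

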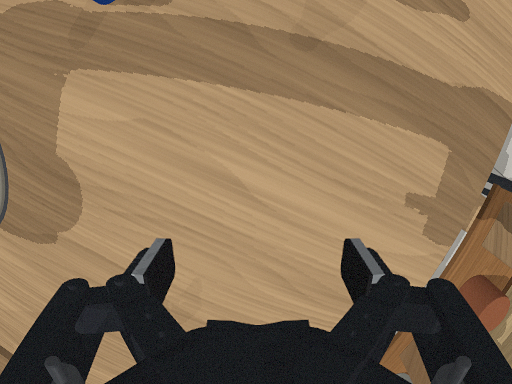

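```bash
cat >> h.py <<'E'
import pickle
def cam(g):
    R=cv2.Rodrigues(np.array(g['rvec'],float))[0]; return R,np.array(g['tvec'],float)
def ray(g,uv,fish=False):
    R,t=cam(g); x=(uv[0]-g['cx'])/g['fx']; y=(uv[1]-g['cy'])/g['fy']
    if fish:
        r=np.hypot(x,y); s=np.sin(r)/r if r>1e-9 else 1; d=np.array([x*s,y*s,np.cos(r)])
    else: d=np.array([x,y,1.]); d/=np.linalg.norm(d)
    return -R.T@t, R.T@d
def plane(g,uv,z,fish=False):
    c,d=ray(g,uv,fish); return c+d*(z-c[2])/d[2]
def tri(rs):
    A=sum(np.eye(3)-np.outer(d,d) for c,d in rs); b=sum((np.eye(3)-np.outer(d,d))@c for c,d in rs)
    p=np.linalg.solve(A,b); e=[np.linalg.norm(np.cross(p-c,d)) for c,d in rs]; return p,e
def proj(g,P,fish=False):
    R,t=cam(g); p=np.atleast_2d(P)@R.T+t
    if fish:
        r=np.hypot(p[:,0],p[:,1]); th=np.arctan2(r,p[:,2]); k=th/np.maximum(r,1e-9)
        return np.c_[g['cx']+g['fx']*p[:,0]*k, g['cy']+g['fy']*p[:,1]*k]
    return np.c_[g['cx']+g['fx']*p[:,0]/p[:,2], g['cy']+g['fy']*p[:,1]/p[:,2]]
E
python3 - <<'E'
from h import *
d=pickle.load(open('d0.pkl','rb'))
S,D,W=d['scene'],d['side'],d['wrist']
for g in (S,D,W): R,t=cam(g); print('campos',-R.T@t,'fwd',R[2],'right',R[0])
for n,a,b in [('big',(276,178),(274,239)),('small',(345,183),(234,305)),('tray',(343,215),(178,277)),('top',(253,196),(243,212)),('rack',(170,184),(285,163)),
 ('jar1',(185,163),(324,168)),('jar2',(228,165),(303,190)),('blue',(212,148),(339,182)),('bottle',(113,167),(320,123)),('bowl',(385,169),(234,365)),('spat',(280,237),(181,222))]:
    p,e=tri([ray(S,a),ray(D,b)]); print(n,p.round(3),np.round(e,3))
E
```

```text
campos [1.54735357 0.10217184 0.87037292] fwd [-0.75633732 -0.08608854 -0.64849258] right [-0.12806545  0.99160731  0.01772519]
campos [0.1720369  0.76578144 0.73028637] fwd [ 0.34761208 -0.70877156 -0.61384747] right [-0.9032521  -0.4287971  -0.01639194]
campos [ 0.29567994 -0.46943824  0.37337124] fwd [-0.2574717  -0.11829599 -0.9590174 ] right [ 4.19738720e-01 -9.07644685e-01 -7.30032151e-04]
big [0.464 0.072 0.01 ] [0.004 0.004]
small [0.459 0.319 0.019] [0.002 0.002]
tray [0.624 0.302 0.013] [0.003 0.003]
top [0.589 0.004 0.017] [0.009 0.009]
rack [ 0.577 -0.294  0.02 ] [0.012 0.012]
jar1 [ 0.441 -0.283  0.029] [0.002 0.002]
jar2 [ 0.454 -0.114  0.048] [0.002 0.002]
blue [ 0.366 -0.192  0.055] [0. 0.]
bottle [ 0.538 -0.523  0.06 ] [0.006 0.006]
bowl [0.385 0.461 0.047] [0.007 0.007]
spat [ 0.745  0.107 -0.002] [0.004 0.004]
```

Call:
{"fn": "drive_tool", "kwargs": {
  "targets": [
    [[-0.16,0.7,-0.36,0,0,0,1],[-0.16,0.7,-0.36,0,0,0,1],[-0.16,0.7,-0.36,0,0,0,1],[-0.16,0.7,-0.36,0,0,0,1],[-0.16,0.7,-0.36,0,0,0,1]]
  ],
  "force": 40
}}

```text
time_s: 2.0
position: [0.3529, -0.3425, 0.2718]
tool_rot: [[0.0, 0.907, 0.42], [-0.0, 0.42, -0.907], [-1.0, 0.0, 0.0]]
ft_force: [0.3, -0.9, -0.0]
grip_width: 0.0857
```

Call:
{"fn": "drive_tool", "kwargs": {
  "targets": [
    [[-0.16,0.7,-0.36,0,0,0,1],[-0.16,0.7,-0.36,0,0,0,1],[0,0,0,0,0,0,1],[0,0,0,0,0,0,1]]
  ]
}}

```text
time_s: 2.4
position: [0.4008, -0.2813, 0.2874]
tool_rot: [[0.0, 0.907, 0.422], [-0.001, 0.422, -0.907], [-1.0, -0.0, 0.001]]
ft_force: [-0.5, -0.5, -0.9]
grip_width: 0.0851
```

Run:
```python
from h import *
g=save('wrist','w1.png'); pickle.dump(g,open('w1.pkl','wb')); o=observe(); print(o['time_s'],np.round(o['position'],4),np.round(o['tool_rot'],3).tolist())
for l in ['jar_a','rack','top_tray']:
    print(l,[(round(x['p'],2),round(x['at'][0]*512),round(x['at'][1]*384)) for x in recognise(l,g)])
```

```text
2.45 [ 0.4003 -0.282   0.2871] [[-0.0, 0.907, 0.42], [-0.0, 0.42, -0.907], [-1.0, -0.0, -0.0]]
jar_a [(0.91, 164, 76), (0.91, 196, 162), (0.58, 264, 132)]
rack [(0.57, 318, 48)]
top_tray [(0.59, 174, 1)]
```

View pics/w1.png

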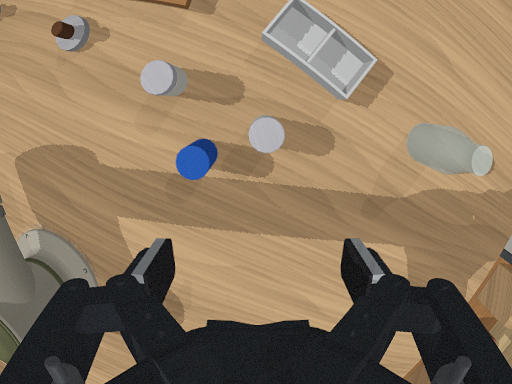

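Run:
```python
from h import *
g=pickle.load(open('w1.pkl','rb')); im=g['image'][:,:,::-1]
cv2.imwrite('pics/w1z.png',cv2.resize(im[0:180,130:390],None,fx=3,fy=3,interpolation=cv2.INTER_CUBIC))
```

```text
(no output)
```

View pics/w1z.png

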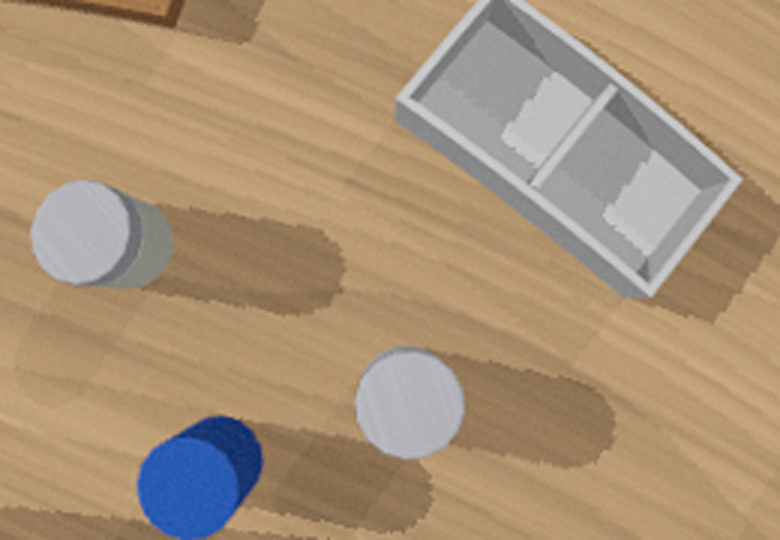

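```bash
cat >> h.py <<'E'
def goto(p,phi):
    "print shift in tool units and yaw turn (tool y axis angle phi deg, tool down)"
    o=observe(); R=np.array(o['tool_rot']); P=np.array(o['position'])
    d=R.T@(np.array(p)-P)/0.05
    cur=np.degrees(np.arctan2(R[1,1],R[0,1])); 
    # if turned first
    a=np.radians(phi); Rn=np.array([[0,np.cos(a),np.sin(a)],[0,np.sin(a),-np.cos(a)],[-1,0,0]])
    d2=Rn.T@(np.array(p)-P)/0.05
    rv=cv2.Rodrigues(R.T@Rn)[0].ravel()
    print('t',round(o['time_s'],2),'P',P.round(4),'phi',cur.round(2),'F',np.round(o['ft_force'],1),'w',round(o['grip_width'],4))
    print('shift units now-axes',d.round(3),'| after-turn axes',d2.round(3),'turn',rv.round(3))
E
python3 - <<'E'
from h import *
g=pickle.load(open('w1.pkl','rb')); S=pickle.load(open('d0.pkl','rb'))
f=lambda x,y:((x+.5)/3-.5+130,(y+.5)/3-.5)
for n,c in [('jar1',(410,403)),('jar2',(81,232))]:
    a=plane(g,f(*c),.078,True); r=[np.linalg.norm(plane(g,f(c[0]+54*np.cos(t),c[1]+54*np.sin(t)),.078,True)-a) for t in (0,1.57,3.14)]
    print(n,a.round(4),np.round(r,4))
cs=[plane(g,f(*c),.045,True) for c in [(399,99),(651,296),(740,180),(490,-8)]]
print(np.round(cs,4)); print([np.linalg.norm(cs[i]-cs[i-1]).round(4) for i in range(4)]); print('centre',np.mean(cs,0), (cs[0]+cs[2])/2,(cs[1]+cs[3])/2)
v=cs[1]-cs[0]; print('long dir',np.degrees(np.arctan2(v[1],v[0]))); v=cs[2]-cs[3]; print(np.degrees(np.arctan2(v[1],v[0]))); v=cs[2]-cs[1]; print('short',np.degrees(np.arctan2(v[1],v[0])))
# check vs scene / side
for k in ('scene','side'): print(k,proj(S[k],np.array(cs)).round(1).tolist())
E
```

```text
jar1 [ 0.4384 -0.2755  0.078 ] [0.0213 0.0216 0.0213]
jar2 [ 0.449  -0.1253  0.078 ] [0.023  0.0222 0.024 ]
[[ 0.5545 -0.2173  0.045 ]
 [ 0.5255 -0.3523  0.045 ]
 [ 0.5942 -0.3666  0.045 ]
 [ 0.6182 -0.2311  0.045 ]]
[np.float64(0.0652), np.float64(0.1381), np.float64(0.0701), np.float64(0.1376)]
centre [ 0.57312463 -0.29181939  0.045     ] [ 0.57436972 -0.29193038  0.045     ] [ 0.57187954 -0.2917084   0.045     ]
long dir -102.10938034966519
-100.04286650909886
short -11.733377678608495
scene [[194.0, 179.4], [159.6, 171.0], [149.4, 182.4], [185.5, 190.5]]
side [[284.7, 166.7], [307.0, 149.3], [290.3, 143.5], [268.8, 160.5]]
```

Call:
{"fn": "drive_tool", "kwargs": {
  "targets": [
    [[0,0,0,-0.134,0,0,1],[0,0,0,-0.134,0,0,1],[0,0,0,-0.134,0,0,1],[0,0,0,-0.134,0,0,1],[0,0,0,-0.134,0,0,1]]
  ]
}}

```text
time_s: 3.1
position: [0.3999, -0.2825, 0.2871]
tool_rot: [[-0.0, 0.447, 0.895], [0.0, 0.895, -0.447], [-1.0, 0.0, -0.001]]
ft_force: [-0.2, -0.1, 0.1]
grip_width: 0.0855
```

Call:
{"fn": "drive_tool", "kwargs": {
  "targets": [
    [[0,0,0,-0.134,0,0,1],[0,0,0,-0.134,0,0,1],[0,0,0,0,0,0,1]]
  ]
}}

```text
time_s: 3.4
position: [0.4, -0.2824, 0.2871]
tool_rot: [[-0.0, 0.198, 0.98], [0.0, 0.98, -0.198], [-1.0, 0.0, -0.0]]
ft_force: [-0.3, -0.5, 0.3]
grip_width: 0.0854
```

Run:
```python
from h import *
goto((.4384,-.2755,.15),78.5)
g=save('wrist','w2.png'); pickle.dump(g,open('w2.pkl','wb'))
```

```text
t 3.4 P [ 0.4    -0.2824  0.2871] phi 78.58 F [-0.3 -0.5  0.3] w 0.0854
shift units now-axes [2.741 0.287 0.726] | after-turn axes [2.742 0.289 0.724] turn [ 0.001 -0.    -0.   ]
```

View pics/w2.png

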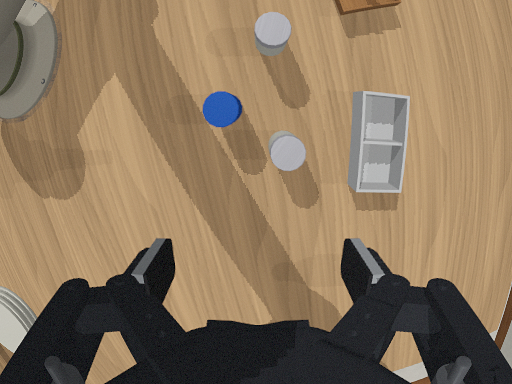

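Run:
```python
from h import *
g=pickle.load(open('w2.pkl','rb')); im=g['image'][:,:,::-1]
cv2.imwrite('pics/w2z.png',cv2.resize(im[0:200,200:420],None,fx=3,fy=3,interpolation=cv2.INTER_CUBIC))
```

```text
(no output)
```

View pics/w2z.png

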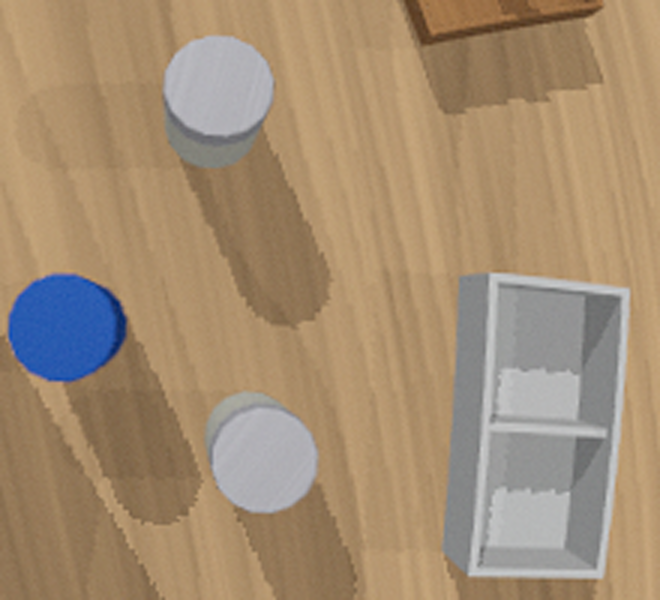

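Run:
```python
from h import *
g1=pickle.load(open('w1.pkl','rb')); g=pickle.load(open('w2.pkl','rb'))
f1=lambda x,y:((x+.5)/3-.5+130,(y+.5)/3-.5)
f=lambda x,y:((x+.5)/3-.5+200,(y+.5)/3-.5)
print(-cam(g1)[0].T@cam(g1)[1],-cam(g)[0].T@cam(g)[1])
for n,a,b in [('jar1',(410,403),(264,458)),('jar2',(81,232),(219,87))]:
    print(n,plane(g,f(*b),.078,True).round(4),tri([ray(g1,f1(*a),True),ray(g,f(*b),True)]))
A=[(399,99),(651,296),(740,180),(490,-8)];B=[(492,275),(471,576),(603,577),(628,291)]
cs=[]
for a,b in zip(A,B):
    cs.append(plane(g,f(*b),.045,True)); print(cs[-1].round(4),tri([ray(g1,f1(*a),True),ray(g,f(*b),True)])[0].round(4))
print([np.linalg.norm(cs[i]-cs[i-1]).round(4) for i in range(4)]); print('centre',np.mean(cs,0))
v=cs[1]-cs[0]; print('long dir',np.degrees(np.arctan2(v[1],v[0]))); v=cs[2]-cs[3]; print(np.degrees(np.arctan2(v[1],v[0])))
```

```text
[ 0.4652096  -0.25156756  0.42945201] [ 0.41365532 -0.21268022  0.42914955]
jar1 [ 0.4374 -0.2743  0.078 ] (array([ 0.43789744, -0.27588612,  0.06990678]), [np.float64(0.00015663484785322993), np.float64(0.00015663484785325823)])
jar2 [ 0.4489 -0.125   0.078 ] (array([ 0.44894678, -0.1248202 ,  0.07688821]), [np.float64(5.6938843921708756e-05), np.float64(5.693884392169587e-05)])
[ 0.5555 -0.2171  0.045 ] [ 0.5538 -0.2173  0.049 ]
[ 0.5264 -0.3525  0.045 ] [ 0.5249 -0.351   0.0497]
[ 0.5954 -0.3671  0.045 ] [ 0.5918 -0.3642  0.0524]
[ 0.6236 -0.232   0.045 ] [ 0.6086 -0.2316  0.0709]
[np.float64(0.0697), np.float64(0.1385), np.float64(0.0706), np.float64(0.138)]
centre [ 0.57521916 -0.29219091  0.045     ]
long dir -102.13961832325631
-101.76269946454246
```

Call:
{"fn": "drive_tool", "kwargs": {
  "targets": [
    [[0.75,0.06,0.143,0,0,0,1],[0.75,0.06,0.143,0,0,0,1],[0.75,0.06,0.143,0,0,0,1],[0.5,0.06,0.143,0,0,0,1],[0,0.06,0.143,0,0,0,1]]
  ]
}}

```text
time_s: 3.95
position: [0.4375, -0.2733, 0.1469]
tool_rot: [[-0.005, 0.202, 0.979], [0.005, 0.979, -0.202], [-1.0, 0.004, -0.006]]
ft_force: [0.4, -0.5, 1.4]
grip_width: 0.0855
```

Run:
```python
from h import *
goto((.4378,-.2750,.050),78)
g=save('wrist','w3.png'); pickle.dump(g,open('w3.pkl','wb'))
```

```text
t 3.95 P [ 0.4375 -0.2733  0.1469] phi 78.37 F [ 0.4 -0.5  1.4] w 0.0855
shift units now-axes [ 1.938 -0.039  0.023] | after-turn axes [ 1.939 -0.032  0.013] turn [ 0.006 -0.006 -0.004]
```

View pics/w3.png

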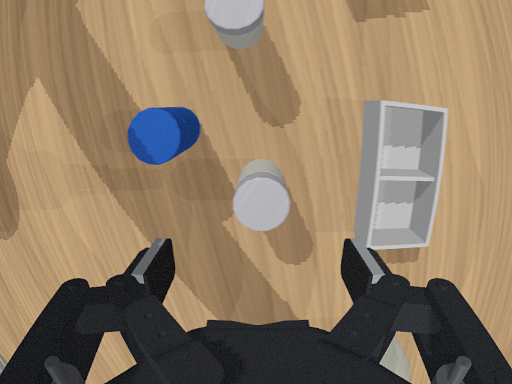

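Run:
```python
from h import *
g=pickle.load(open('w2.pkl','rb'));g3=pickle.load(open('w3.pkl','rb'))
f=lambda x,y:((x+.5)/3-.5+200,(y+.5)/3-.5)
print(plane(g3,(262,201),.078,True),tri([ray(g,f(264,458),True),ray(g3,(262,201),True)]))
```

```text
[ 0.43988154 -0.27273092  0.078     ] (array([ 0.43873975, -0.2771621 ,  0.06346353]), [np.float64(0.0004096836374776711), np.float64(0.0004096836374777709)])
```

Call:
{"fn": "drive_tool", "kwargs": {
  "targets": [
    [[0.6,-0.01,0,0,0,0,1],[0.6,-0.01,0,0,0,0,1],[0.5,-0.01,0,0,0,0,1],[0.23,0,0,0,0,0,1],[0,0,0,0,0,0,1]]
  ]
}}

```text
time_s: 4.5
position: [0.4383, -0.2759, 0.0535]
tool_rot: [[-0.0, 0.199, 0.98], [0.0, 0.98, -0.199], [-1.0, 0.0, -0.0]]
ft_force: [-0.6, -1.1, -0.4]
grip_width: 0.0857
```

Call:
{"fn": "drive_tool", "kwargs": {
  "targets": [
    [[0,0,0,0,0,0,-0.2],[0,0,0,0,0,0,-0.2],[0,0,0,0,0,0,-0.2],[0,0,0,0,0,0,-0.2],[0,0,0,0,0,0,-0.2]]
  ]
}}

```text
time_s: 5.0
position: [0.4386, -0.2759, 0.0546]
tool_rot: [[0.001, 0.198, 0.98], [-0.002, 0.98, -0.198], [-1.0, -0.001, 0.002]]
ft_force: [-1.4, 0.9, 6.8]
grip_width: 0.0427
```

Call:
{"fn": "drive_tool", "kwargs": {
  "targets": [
    [[0,0,0,0,0,0,-0.6],[-0.3,0,0,0,0,0,-0.6],[-0.5,0,0,0,0,0,-0.6],[-0.6,0,0,0,0,0,-0.6],[-0.3,0,0,0,0,0,-0.6]]
  ],
  "force": 50
}}

```text
time_s: 5.5
position: [0.4387, -0.2759, 0.1409]
tool_rot: [[0.002, 0.198, 0.98], [-0.002, 0.98, -0.198], [-1.0, -0.002, 0.003]]
ft_force: [-0.2, 0.3, -1.7]
grip_width: 0.0423
```

Run:
```python
from h import *
goto((.568,-.3253,.130),78)
g=save('wrist','w4.png'); pickle.dump(g,open('w4.pkl','wb'))
```

```text
t 5.5 P [ 0.4387 -0.2759  0.1409] phi 78.6 F [-0.2  0.3 -1.7] w 0.0423
shift units now-axes [ 0.227 -0.457  2.73 ] | after-turn axes [ 0.218 -0.428  2.735] turn [0.011 0.003 0.002]
```

View pics/w4.png

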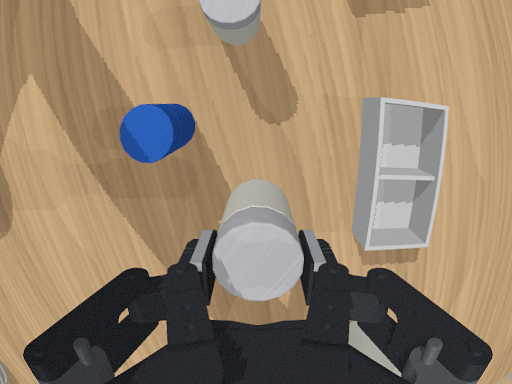

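Call:
{"fn": "drive_tool", "kwargs": {
  "targets": [
    [[0,-0.06,0.3,0,0,0,-0.6],[0,-0.1,0.6,0,0,0,-0.6],[0,-0.12,0.7,0,0,0,-0.6],[0,-0.1,0.7,0,0,0,-0.6],[0,-0.07,0.43,0,0,0,-0.6]]
  ]
}}

```text
time_s: 6.05
position: [0.5692, -0.325, 0.1373]
tool_rot: [[-0.0, 0.198, 0.98], [0.0, 0.98, -0.198], [-1.0, 0.0, -0.0]]
ft_force: [0.9, 1.4, -1.3]
grip_width: 0.0425
```

Call:
{"fn": "drive_tool", "kwargs": {
  "targets": [
    [[0,0,0,0,0,0,-0.6],[0,0,0,0,0,0,-0.6]]
  ]
}}

```text
time_s: 6.25
position: [0.5671, -0.3242, 0.1373]
tool_rot: [[-0.002, 0.198, 0.98], [0.001, 0.98, -0.198], [-1.0, 0.001, -0.002]]
ft_force: [-1.0, -0.4, -3.0]
grip_width: 0.0423
```

Run:
```python
from h import *
goto((.568,-.3253,.0585),78)
g=save('wrist','w5.png'); pickle.dump(g,open('w5.pkl','wb'));g=save('scene','s5.png');cv2.imwrite('pics/s5z.png',cv2.resize(g['image'][100:270,60:330,::-1],None,fx=2.8,fy=2.8,interpolation=cv2.INTER_CUBIC))
```

```text
t 6.25 P [ 0.5671 -0.3242  0.1373] phi 78.61 F [-1.  -0.4 -3. ] w 0.0423
shift units now-axes [ 1.576 -0.019  0.025] | after-turn axes [ 1.576 -0.017  0.022] turn [ 0.011 -0.002 -0.001]
```

View pics/w5.png

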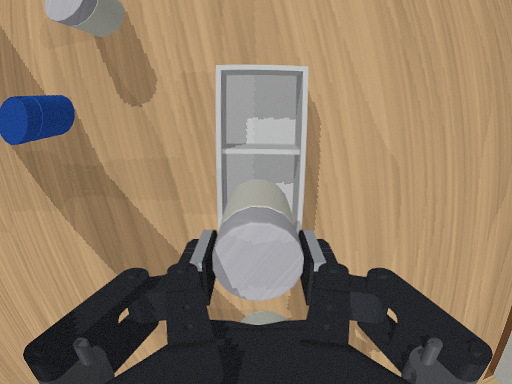

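View pics/s5z.png

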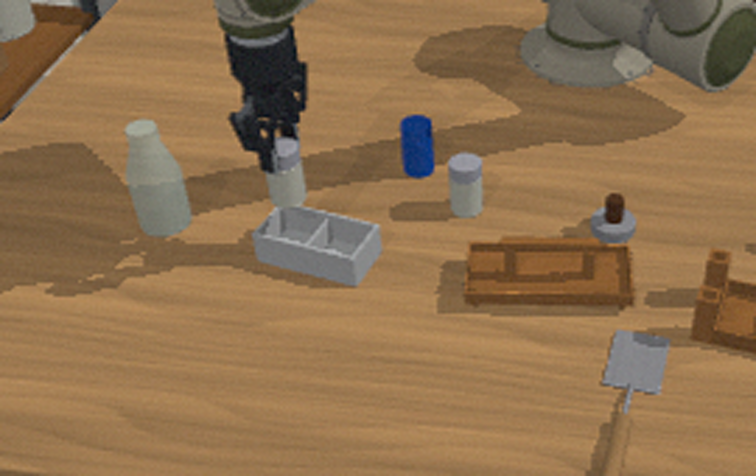

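Call:
{"fn": "drive_tool", "kwargs": {
  "targets": [
    [[0.5,-0.01,0.01,0,0,0,-0.6],[0.5,-0.01,0.01,0,0,0,-0.6],[0.35,0,0,0,0,0,-0.6],[0.12,0,0,0,0,0,-0.6],[0.05,0,0,0,0,0,-0.6]]
  ]
}}

```text
time_s: 6.85
position: [0.5679, -0.3257, 0.0624]
tool_rot: [[-0.0, 0.198, 0.98], [0.0, 0.98, -0.198], [-1.0, 0.0, -0.0]]
ft_force: [-0.3, 0.8, -0.7]
grip_width: 0.0423
```

Call:
{"fn": "drive_tool", "kwargs": {
  "targets": [
    [[0.02,0,0,0,0,0,-0.6],[0.02,0,0,0,0,0,-0.6],[0,0,0,0,0,0,-0.6]]
  ]
}}

```text
time_s: 7.15
position: [0.5685, -0.3259, 0.061]
tool_rot: [[0.001, 0.198, 0.98], [-0.001, 0.98, -0.198], [-1.0, -0.001, 0.001]]
ft_force: [0.8, -0.4, -2.0]
grip_width: 0.0421
```

Call:
{"fn": "drive_tool", "kwargs": {
  "targets": [
    [[0.03,0,0,0,0,0,-0.6],[0.03,0,0,0,0,0,-0.6],[0,0,0,0,0,0,-0.6]]
  ]
}}

```text
time_s: 7.45
position: [0.5686, -0.3259, 0.0588]
tool_rot: [[0.001, 0.198, 0.98], [-0.001, 0.98, -0.198], [-1.0, -0.001, 0.001]]
ft_force: [-2.8, 1.5, 7.4]
grip_width: 0.0422
```

Contact (7 N upward). Release.

Call:
{"fn": "drive_tool", "kwargs": {
  "targets": [
    [[0,0,0,0,0,0,0.2],[0,0,0,0,0,0,0.6],[0,0,0,0,0,0,1],[0,0,0,0,0,0,1],[-0.3,0,0,0,0,0,1]]
  ]
}}

```text
time_s: 7.95
position: [0.5676, -0.3252, 0.0705]
tool_rot: [[-0.003, 0.198, 0.98], [0.003, 0.98, -0.198], [-1.0, 0.002, -0.004]]
ft_force: [0.7, 0.7, 0.9]
grip_width: 0.0857
```

Call:
{"fn": "drive_tool", "kwargs": {
  "targets": [
    [[-0.6,0,0,0,0,0,1],[-0.7,0,0,0,0,0,1],[-0.3,0,0,0,0,0,1],[0,0,0,0,0,0,1]]
  ]
}}

```text
time_s: 8.35
position: [0.5691, -0.3264, 0.1548]
tool_rot: [[0.004, 0.198, 0.98], [-0.003, 0.98, -0.198], [-1.0, -0.002, 0.004]]
ft_force: [0.7, 0.2, 0.5]
grip_width: 0.0856
```

Run:
```python
from h import *
goto((.449,-.125,.15),78)
g=save('wrist','w6.png'); pickle.dump(g,open('w6.pkl','wb'))
```

```text
t 8.35 P [ 0.5691 -0.3264  0.1548] phi 78.6 F [0.7 0.2 0.5] w 0.0856
shift units now-axes [ 0.075  3.474 -3.151] | after-turn axes [ 0.096  3.44  -3.187] turn [0.01  0.004 0.002]
```

View pics/w6.png

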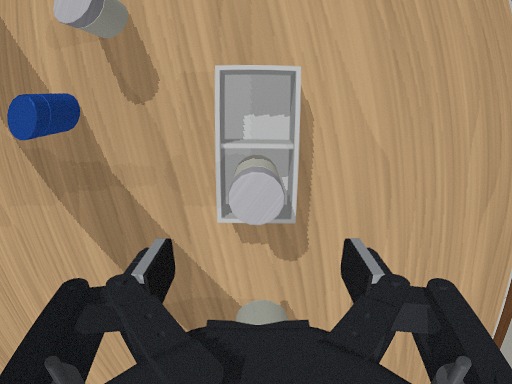

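Call:
{"fn": "drive_tool", "kwargs": {
  "targets": [
    [[0,0.58,-0.53,0,0,0,1],[0,0.58,-0.53,0,0,0,1],[0,0.58,-0.53,0,0,0,1],[0,0.58,-0.53,0,0,0,1],[0,0.58,-0.53,0,0,0,1]]
  ]
}}

```text
time_s: 8.9
position: [0.4655, -0.1558, 0.1508]
tool_rot: [[-0.002, 0.198, 0.98], [0.002, 0.98, -0.198], [-1.0, 0.001, -0.003]]
ft_force: [1.0, -0.1, 0.3]
grip_width: 0.0853
```

Call:
{"fn": "drive_tool", "kwargs": {
  "targets": [
    [[0,0.57,-0.52,0,0,0,1],[0,0,0,0,0,0,1],[0,0,0,0,0,0,1]]
  ]
}}

```text
time_s: 9.2
position: [0.447, -0.1239, 0.1516]
tool_rot: [[-0.001, 0.197, 0.98], [0.001, 0.98, -0.197], [-1.0, 0.0, -0.001]]
ft_force: [0.2, 0.0, 0.6]
grip_width: 0.0855
```

Run:
```python
from h import *
goto((.449,-.125,.052),78)
g=save('wrist','w7.png'); pickle.dump(g,open('w7.pkl','wb'))
for l in ['jar_a']:
  for x in recognise(l,g): u=(x['at'][0]*512,x['at'][1]*384); print(x['p'],u,plane(g,u,.07,True))
```

```text
t 9.2 P [ 0.447  -0.1239  0.1516] phi 78.65 F [0.2 0.  0.6] w 0.0855
shift units now-axes [ 1.992 -0.013  0.047] | after-turn axes [ 1.992 -0.012  0.044] turn [ 0.011 -0.001 -0.   ]
0.77 (398.2848, 343.9104) [ 0.56985097 -0.331231    0.07      ]
0.75 (197.5808, 283.392) [ 0.37622497 -0.19431843  0.07      ]
0.68 (260.4032, 190.0032) [ 0.44944184 -0.11866022  0.07      ]
```

View pics/w7.png

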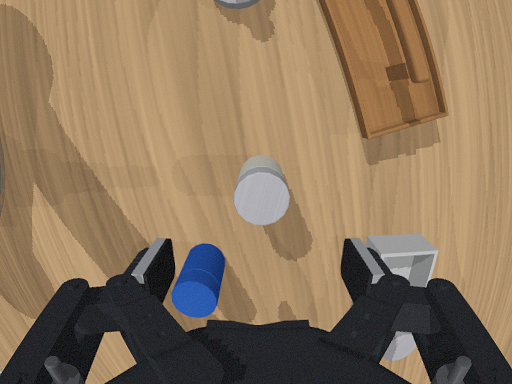

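Call:
{"fn": "drive_tool", "kwargs": {
  "targets": [
    [[0.6,0,0.02,0,0,0,1],[0.6,0,0.02,0,0,0,1],[0.5,0,0,0,0,0,1],[0.29,0,0,0,0,0,1],[0,0,0,0,0,0,1]]
  ]
}}

```text
time_s: 9.8
position: [0.4487, -0.1252, 0.0507]
tool_rot: [[-0.004, 0.199, 0.98], [0.002, 0.98, -0.199], [-1.0, 0.001, -0.004]]
ft_force: [0.0, -0.3, 0.5]
grip_width: 0.0853
```

Call:
{"fn": "drive_tool", "kwargs": {
  "targets": [
    [[0,0,0,0,0,0,-0.2],[0,0,0,0,0,0,-0.2],[0,0,0,0,0,0,-0.2],[0,0,0,0,0,0,-0.2],[0,0,0,0,0,0,-0.6]]
  ]
}}

```text
time_s: 10.3
position: [0.4496, -0.1251, 0.0538]
tool_rot: [[0.002, 0.198, 0.98], [-0.001, 0.98, -0.198], [-1.0, -0.001, 0.002]]
ft_force: [-0.6, -0.2, 5.2]
grip_width: 0.0424
```

Call:
{"fn": "drive_tool", "kwargs": {
  "targets": [
    [[0,0,0,0,0,0,-0.6],[-0.3,0,0,0,0,0,-0.6],[-0.5,0,0,0,0,0,-0.6],[-0.6,0,0,0,0,0,-0.6],[-0.3,0,0,0,0,0,-0.6]]
  ]
}}

```text
time_s: 10.8
position: [0.4498, -0.125, 0.1404]
tool_rot: [[0.003, 0.198, 0.98], [-0.002, 0.98, -0.198], [-1.0, -0.001, 0.003]]
ft_force: [-0.2, 0.5, -1.7]
grip_width: 0.0426
```

Run:
```python
from h import *
goto((.582,-.2585,.14),78)
g=save('wrist','w8.png')
```

```text
t 10.8 P [ 0.4498 -0.125   0.1404] phi 78.6 F [-0.2  0.5 -1.7] w 0.0426
shift units now-axes [ 0.02  -2.094  3.119] | after-turn axes [ 0.007 -2.061  3.141] turn [0.011 0.003 0.001]
```

View pics/w8.png

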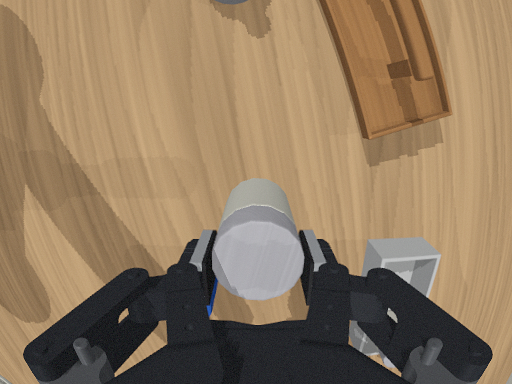

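Call:
{"fn": "drive_tool", "kwargs": {
  "targets": [
    [[-0.1,-0.2,0.3,0,0,0,-0.6],[-0.1,-0.4,0.6,0,0,0,-0.6],[0,-0.47,0.7,0,0,0,-0.6],[0,-0.47,0.7,0,0,0,-0.6],[0,-0.35,0.52,0,0,0,-0.6]]
  ]
}}

```text
time_s: 11.35
position: [0.5699, -0.2469, 0.1471]
tool_rot: [[-0.0, 0.198, 0.98], [-0.0, 0.98, -0.198], [-1.0, -0.0, -0.0]]
ft_force: [0.9, -0.5, -1.6]
grip_width: 0.0426
```

Call:
{"fn": "drive_tool", "kwargs": {
  "targets": [
    [[0,-0.2,0.3,0,0,0,-0.6],[0,0,0,0,0,0,-0.6],[0,0,0,0,0,0,-0.6]]
  ]
}}

```text
time_s: 11.65
position: [0.581, -0.2576, 0.147]
tool_rot: [[-0.001, 0.198, 0.98], [0.001, 0.98, -0.198], [-1.0, 0.001, -0.002]]
ft_force: [-0.6, 0.5, -1.3]
grip_width: 0.0423
```

Run:
```python
from h import *
goto((.582,-.2585,.0575),78)
g=save('wrist','w9.png')
```

```text
t 11.65 P [ 0.581  -0.2576  0.147 ] phi 78.6 F [-0.6  0.5 -1.3] w 0.0423
shift units now-axes [ 1.791 -0.016  0.027] | after-turn axes [ 1.791 -0.014  0.024] turn [ 0.01  -0.002 -0.001]
```

View pics/w9.png

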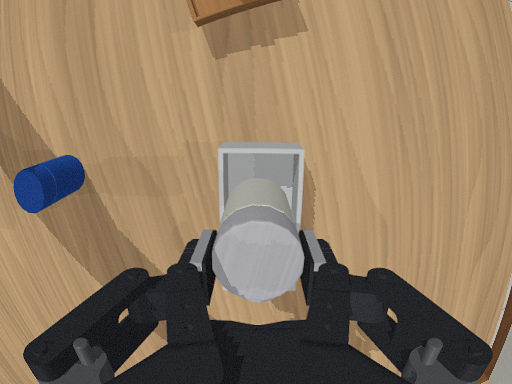

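Call:
{"fn": "drive_tool", "kwargs": {
  "targets": [
    [[0.5,-0.01,0.02,0,0,0,-0.6],[0.5,0,0.01,0,0,0,-0.6],[0.45,0,0,0,0,0,-0.6],[0.2,0,0,0,0,0,-0.6],[0.05,0,0,0,0,0,-0.6]]
  ]
}}

```text
time_s: 12.2
position: [0.5823, -0.2581, 0.0622]
tool_rot: [[-0.001, 0.197, 0.98], [0.001, 0.98, -0.197], [-1.0, 0.001, -0.002]]
ft_force: [1.0, -0.6, -1.9]
grip_width: 0.0426
```

Call:
{"fn": "drive_tool", "kwargs": {
  "targets": [
    [[0.03,0,0,0,0,0,-0.6],[0.02,0,0,0,0,0,-0.6],[0,0,0,0,0,0,-0.6]]
  ]
}}

```text
time_s: 12.5
position: [0.5831, -0.259, 0.0611]
tool_rot: [[0.001, 0.198, 0.98], [-0.001, 0.98, -0.198], [-1.0, -0.001, 0.001]]
ft_force: [-0.8, -0.1, -2.3]
grip_width: 0.0426
```

Call:
{"fn": "drive_tool", "kwargs": {
  "targets": [
    [[0.03,0,0,0,0,0,-0.6],[0.03,0,0,0,0,0,-0.6],[0,0,0,0,0,0,-0.6]]
  ]
}}

```text
time_s: 12.8
position: [0.583, -0.2589, 0.0579]
tool_rot: [[0.001, 0.198, 0.98], [-0.001, 0.98, -0.198], [-1.0, -0.0, 0.001]]
ft_force: [-1.1, 0.1, 3.5]
grip_width: 0.0422
```

Call:
{"fn": "drive_tool", "kwargs": {
  "targets": [
    [[0.01,0,0,0,0,0,0.2],[0,0,0,0,0,0,0.6],[0,0,0,0,0,0,1],[0,0,0,0,0,0,1],[-0.3,0,0,0,0,0,1]]
  ]
}}

```text
time_s: 13.3
position: [0.582, -0.2583, 0.0702]
tool_rot: [[-0.003, 0.198, 0.98], [0.002, 0.98, -0.198], [-1.0, 0.002, -0.004]]
ft_force: [-0.1, 0.5, -0.4]
grip_width: 0.0853
```

Call:
{"fn": "drive_tool", "kwargs": {
  "targets": [
    [[-0.8,0,0,0,0,0,1],[-0.9,0,0,0,0,0,1],[-0.9,0,0,0,0,0,1],[-0.9,0,0,0,0,0,1],[-0.5,0,0,0,0,0,1]]
  ]
}}

```text
time_s: 13.8
position: [0.5833, -0.259, 0.2762]
tool_rot: [[0.005, 0.198, 0.98], [-0.003, 0.98, -0.198], [-1.0, -0.002, 0.005]]
ft_force: [0.0, 0.1, 0.7]
grip_width: 0.0854
```

Run:
```python
from h import *
goto((.5,.12,.31),78)
g=save('wrist','w10.png')
```

```text
t 13.8 P [ 0.5833 -0.259   0.2762] phi 78.6 F [0.  0.1 0.7] w 0.0854
shift units now-axes [-0.708  7.1   -3.127] | after-turn axes [-0.677  7.068 -3.205] turn [0.011 0.005 0.002]
```

View pics/w10.png

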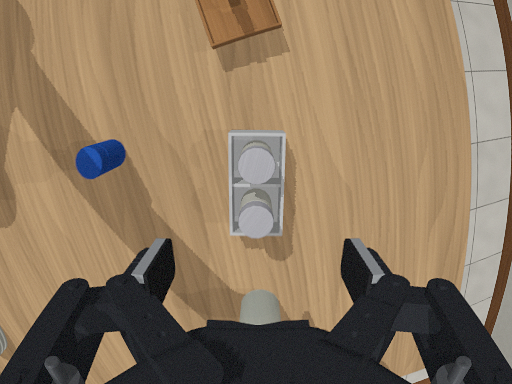

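Call:
{"fn": "drive_tool", "kwargs": {
  "targets": [
    [[-0.08,0.79,-0.35,0,0,0,1],[-0.08,0.79,-0.35,0,0,0,1],[-0.08,0.79,-0.35,0,0,0,1],[-0.08,0.79,-0.35,0,0,0,1],[-0.08,0.79,-0.35,0,0,0,1]]
  ]
}}

```text
time_s: 14.35
position: [0.5354, -0.0464, 0.2917]
tool_rot: [[-0.0, 0.198, 0.98], [0.0, 0.98, -0.198], [-1.0, 0.0, -0.0]]
ft_force: [0.8, 0.6, -0.6]
grip_width: 0.0854
```

Call:
{"fn": "drive_tool", "kwargs": {
  "targets": [
    [[-0.08,0.79,-0.35,0,0,0,1],[-0.08,0.79,-0.35,0,0,0,1],[-0.08,0.79,-0.35,0,0,0,1],[0,0,0,0,0,0,1],[0,0,0,0,0,0,1]]
  ]
}}

```text
time_s: 14.85
position: [0.5079, 0.0792, 0.3038]
tool_rot: [[0.0, 0.196, 0.981], [-0.0, 0.981, -0.196], [-1.0, -0.0, 0.0]]
ft_force: [-0.4, -0.3, -0.2]
grip_width: 0.0853
```

Run:
```python
from h import *
goto((.5,.12,.31),78)
g=save('wrist','w11.png'); pickle.dump(g,open('w11.pkl','wb'))
```

```text
t 14.85 P [0.5079 0.0792 0.3038] phi 78.7 F [-0.4 -0.3 -0.2] w 0.0853
shift units now-axes [-0.125  0.769 -0.315] | after-turn axes [-0.125  0.765 -0.324] turn [0.012 0.    0.   ]
```

View pics/w11.png

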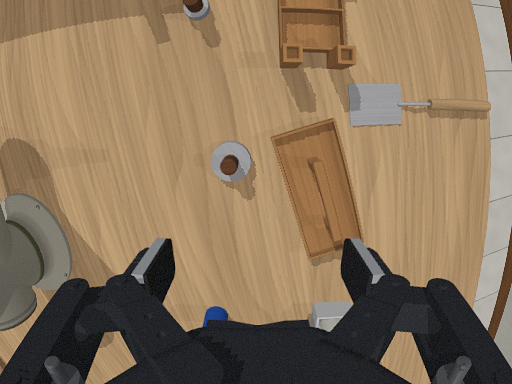

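Call:
{"fn": "drive_tool", "kwargs": {
  "targets": [
    [[0,0.7,0,0,0,0,1],[0,0.7,0,0,0,0,1],[0,0.7,0,0,0,0,1],[0,0,0,0,0,0,1],[0,0,0,0,0,0,1]]
  ]
}}

```text
time_s: 15.4
position: [0.5293, 0.1808, 0.3031]
tool_rot: [[-0.001, 0.198, 0.98], [-0.0, 0.98, -0.198], [-1.0, -0.001, -0.001]]
ft_force: [0.9, -0.1, -1.0]
grip_width: 0.0853
```

Run:
```python
from h import *
goto((.5,.12,.31),78)
g=save('wrist','w12.png'); pickle.dump(g,open('w12.pkl','wb'))
```

```text
t 15.4 P [0.5293 0.1808 0.3031] phi 78.57 F [ 0.9 -0.1 -1. ] w 0.0853
shift units now-axes [-0.136 -1.307 -0.334] | after-turn axes [-0.137 -1.31  -0.321] turn [ 0.01  -0.001  0.001]
```

View pics/w12.png

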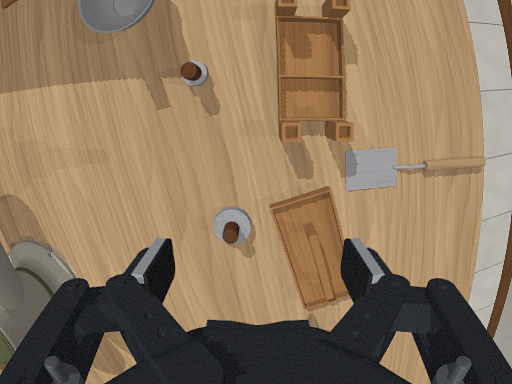

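Excellent. Zoomed crops for pixel picking.

Run:
```python
from h import *
a=pickle.load(open('w11.pkl','rb'))['image'][:,:,::-1]; b=pickle.load(open('w12.pkl','rb'))['image'][:,:,::-1]
cv2.imwrite('pics/w11z.png',cv2.resize(a[110:270,200:370],None,fx=3.5,fy=3.5,interpolation=cv2.INTER_CUBIC))
cv2.imwrite('pics/w12z.png',cv2.resize(b[0:150,160:370],None,fx=3.5,fy=3.5,interpolation=cv2.INTER_CUBIC))
cv2.imwrite('pics/w12y.png',cv2.resize(b[180:320,200:370],None,fx=3.5,fy=3.5,interpolation=cv2.INTER_CUBIC))
```

```text
(no output)
```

View pics/w11z.png

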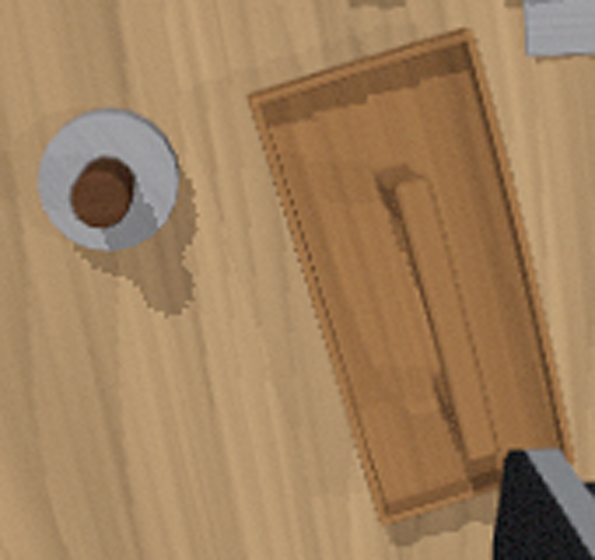

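View pics/w12z.png

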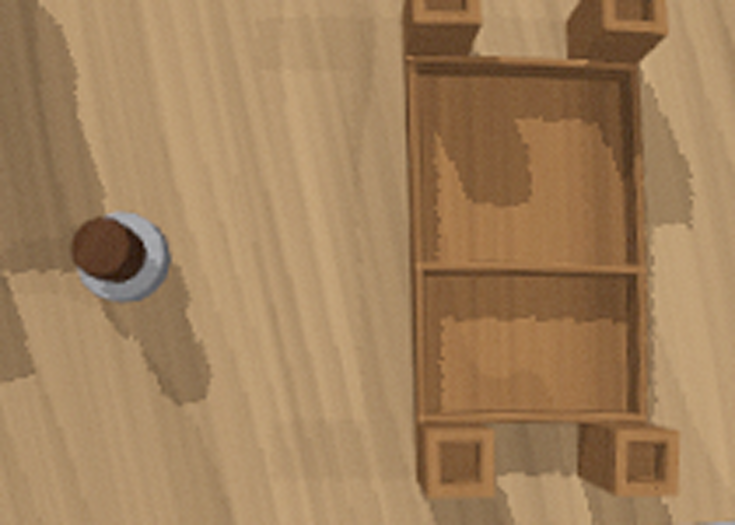

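View pics/w12y.png

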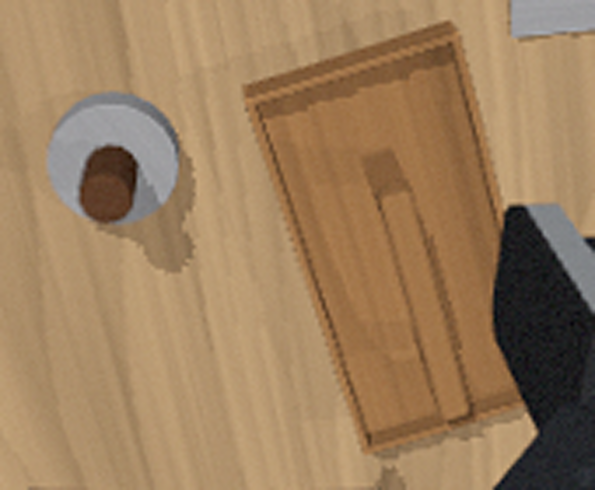

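```bash
cat > m.py <<'E'
from h import *
A=pickle.load(open('w11.pkl','rb')); B=pickle.load(open('w12.pkl','rb'))
k=3.5
fa=lambda c:((c[0]+.5)/k-.5+200,(c[1]+.5)/k-.5+110)
fz=lambda c:((c[0]+.5)/k-.5+160,(c[1]+.5)/k-.5)
fy=lambda c:((c[0]+.5)/k-.5+200,(c[1]+.5)/k-.5+180)
pa=lambda c,z:plane(A,fa(c),z,True)
pz=lambda c,z:plane(B,fz(c),z,True)
py=lambda c,z:plane(B,fy(c),z,True)
ang=lambda v:np.degrees(np.arctan2(v[1],v[0])).round(2)
def tr(a,b): return tri([ray(A,fa(a),True),ray(B,fy(b),True)])
E
python3 - <<'E'
from m import *
print('big knob A',pa((103,193),.054),'B',py((107,199),.054),'skirt A',pa((109,180),.018),'B',py((115,162),.018)); print('tri',tr((103,193),(107,199)),tr((109,180),(115,162)))
print('small knob',pz((100,248),.054),'skirt',pz((122,256),.018))
S=pickle.load(open('d0.pkl','rb'))
c=[pa((250,96),.032),pa((468,30),.032),pa((385,522),.032)]
d=[py((250,100),.032),py((458,38),.032),py((366,450),.032)]
for c in (c,d):
    print('top rim',np.round(c,4).tolist(),'len',np.linalg.norm(c[1]-c[0]).round(4),np.linalg.norm(c[2]-c[0]).round(4),'ctr',((c[1]+c[2])/2).round(4),'xdir',ang(c[1]-c[0]),'ydir',ang(c[0]-c[2]))
for a,b in [((250,96),(250,100)),((468,30),(458,38)),((385,522),(366,450))]: print(tr(a,b))
print('bar A',ang(pa((398,185),.076)-pa((470,490),.076)),ang(pa((430,180),.076)-pa((497,455),.076)))
bl=[py((382,196),.076),py((406,190),.076),py((442,420),.076),py((471,413),.076)]
print('bar B',np.round(bl,4).tolist(),'ctr',np.mean(bl,0),ang(bl[0]-bl[2]),ang(bl[1]-bl[3]))
L=pz((460,462),.066);R=pz((648,462),.066); print('posts',L,R,np.linalg.norm(L-R),'xdir',ang(R-L))
w=[pz((418,419),.024),pz((646,415),.024),pz((407,60),.024),pz((639,66),.024)]
print('walls',np.round(w,4).tolist(),'y',ang(w[2]-w[0]),ang(w[3]-w[1]),'x',ang(w[1]-w[0]),ang(w[3]-w[2]),'ctr',np.mean(w,0),'len',[np.linalg.norm(w[2]-w[0]),np.linalg.norm(w[3]-w[1]),np.linalg.norm(w[1]-w[0]),np.linalg.norm(w[3]-w[2])])
dv=[pz((420,265),.024),pz((643,268),.024)]; print('divider',np.round(dv,4).tolist(),ang(dv[1]-dv[0]))
E
```

```text
big knob A [0.46781958 0.07885809 0.054     ] B [0.46656824 0.07710312 0.054     ] skirt A [0.46659049 0.07732842 0.018     ] B [0.4673162  0.07830485 0.018     ]
tri (array([0.46839592, 0.080238  , 0.06123168]), [np.float64(0.0004175850140775731), np.float64(0.00041758501407772796)]) (array([0.46626167, 0.07652082, 0.01347199]), [np.float64(0.0002539193556440155), np.float64(0.0002539193556438688)])
small knob [0.46284362 0.31654252 0.054     ] skirt [0.46376985 0.31691304 0.018     ]
top rim [[0.5308, 0.102, 0.032], [0.6226, 0.1127, 0.032], [0.5566, -0.0988, 0.032]] len 0.0925 0.2024 ctr [0.5896 0.0069 0.032 ] xdir 6.66 ydir 97.32
top rim [[0.5322, 0.1005, 0.032], [0.6237, 0.1098, 0.032], [0.5557, -0.097, 0.032]] len 0.092 0.1989 ctr [0.5897 0.0064 0.032 ] xdir 5.82 ydir 96.77
(array([0.5315005 , 0.10228785, 0.03639104]), [np.float64(0.0008481970286423396), np.float64(0.0008481970286423698)])
(array([0.62103793, 0.11337489, 0.041713  ]), [np.float64(0.0007990171504799947), np.float64(0.0007990171504799799)])
(array([ 0.5564295 , -0.1018543 ,  0.02657108]), [np.float64(0.0006114453668872844), np.float64(0.0006114453668872171)])
bar A 95.45 96.37
bar B [[0.5771, 0.0662, 0.076], [0.5869, 0.0667, 0.076], [0.5901, -0.0515, 0.076], [0.6035, -0.051, 0.076]] ctr [0.58941578 0.00762067 0.076     ] 96.28 98.01
posts [0.57764466 0.2093571  0.066     ] [0.64786309 0.19707293 0.066     ] 0.07128485094780874 xdir -9.92
walls [[0.568, 0.2252, 0.024], [0.6617, 0.2107, 0.024], [0.5932, 0.3723, 0.024], [0.6879, 0.3571, 0.024]] y 80.27 79.87 x -8.79 -9.13 ctr [0.62770342 0.29133095 0.024     ] len [np.float64(0.14931724403772068), np.float64(0.14877234516926593), np.float64(0.09484070037430692), np.float64(0.09589241486249818)]
divider [[0.5809, 0.2864, 0.024], [0.6713, 0.2712, 0.024]] -9.58
```

Run:
```python
from h import *
goto((.4671,.0779,.1),80.2)
```

```text
t 15.45 P [0.5292 0.1803 0.3034] phi 78.52 F [ 0.3 -0.5  0.8] w 0.0852
shift units now-axes [ 4.069 -2.251 -0.807] | after-turn axes [ 4.067 -2.229 -0.876] turn [-0.029 -0.001  0.001]
```

Call:
{"fn": "drive_tool", "kwargs": {
  "targets": [
    [[0.5,-0.5,-0.2,-0.028,0,0,0.2],[0.6,-0.6,-0.22,0,0,0,0.2],[0.7,-0.6,-0.22,0,0,0,0.2],[0.8,-0.35,-0.15,0,0,0,0.2],[0.7,-0.18,-0.08,0,0,0,0.2]]
  ]
}}

```text
time_s: 15.95
position: [0.4651, 0.0769, 0.1377]
tool_rot: [[-0.0, 0.174, 0.985], [-0.0, 0.985, -0.174], [-1.0, -0.0, 0.0]]
ft_force: [0.1, -0.7, 0.4]
grip_width: 0.0508
```

Call:
{"fn": "drive_tool", "kwargs": {
  "targets": [
    [[0.3,0,0,0,0,0,0.2],[0,0,0,0,0,0,0.2]]
  ]
}}

```text
time_s: 16.15
position: [0.4653, 0.0779, 0.1223]
tool_rot: [[-0.004, 0.173, 0.985], [0.0, 0.985, -0.173], [-1.0, -0.001, -0.004]]
ft_force: [0.1, -0.3, 0.2]
grip_width: 0.0515
```

Run:
```python
from h import *
goto((.4671,.0779,.028),80.2)
g=save('wrist','w13.png'); pickle.dump(g,open('w13.pkl','wb'))
```

```text
t 16.15 P [0.4653 0.0779 0.1223] phi 80.04 F [ 0.1 -0.3  0.2] w 0.0515
shift units now-axes [1.887 0.006 0.043] | after-turn axes [1.887 0.005 0.036] turn [-0.003 -0.004  0.001]
```

View pics/w13.png

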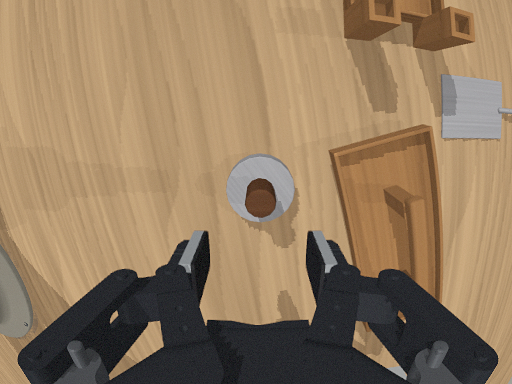

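Run:
```python
from h import *
g=pickle.load(open('w13.pkl','rb')); print(plane(g,(261,205),.054,True),plane(g,(261,187),.018,True))
```

```text
[0.46645458 0.07553307 0.054     ] [0.46732783 0.07928277 0.018     ]
```

Call:
{"fn": "drive_tool", "kwargs": {
  "targets": [
    [[0.5,0,0.04,0,0,0,0.2],[0.6,0,0,0,0,0,0.2],[0.4,0,0,0,0,0,0.2],[0.2,0,0,0,0,0,0.2],[0.15,0,0,0,0,0,0.2]]
  ]
}}

```text
time_s: 16.7
position: [0.4692, 0.0789, 0.0317]
tool_rot: [[0.002, 0.17, 0.985], [-0.0, 0.985, -0.17], [-1.0, 0.0, 0.002]]
ft_force: [0.0, 0.0, 0.0]
grip_width: 0.0515
```

Call:
{"fn": "drive_tool", "kwargs": {
  "targets": [
    [[0,0,0,0,0,0,0.2],[0,0,0,0,0,0,-0.6],[0,0,0,0,0,0,-0.8],[0,0,0,0,0,0,-0.8],[0,0,0,0,0,0,-0.8]]
  ]
}}

```text
time_s: 17.2
position: [0.4688, 0.0791, 0.0323]
tool_rot: [[0.002, 0.17, 0.985], [-0.0, 0.985, -0.17], [-1.0, 0.0, 0.002]]
ft_force: [-1.2, -0.1, 5.7]
grip_width: 0.0225
```

Call:
{"fn": "drive_tool", "kwargs": {
  "targets": [
    [[0,0,0,0,0,0,-0.8],[-0.3,0,0,0,0,0,-0.8],[-0.6,0,0,0,0,0,-0.8],[-0.8,0,0,0,0,0,-0.8],[-0.5,0,0,0,0,0,-0.8]]
  ]
}}

```text
time_s: 17.7
position: [0.4688, 0.0792, 0.1441]
tool_rot: [[0.003, 0.17, 0.985], [-0.0, 0.985, -0.17], [-1.0, 0.0, 0.003]]
ft_force: [0.2, 0.9, -1.6]
grip_width: 0.0223
```

Run:
```python
from h import *
goto((.6333,.3219,.145),80.2)
g=save('wrist','w14.png')
```

```text
t 17.7 P [0.4688 0.0792 0.1441] phi 80.21 F [ 0.2  0.9 -1.6] w 0.0223
shift units now-axes [-0.01   5.344  2.417] | after-turn axes [-0.019  5.344  2.416] turn [ 0.     0.003 -0.   ]
```

View pics/w14.png

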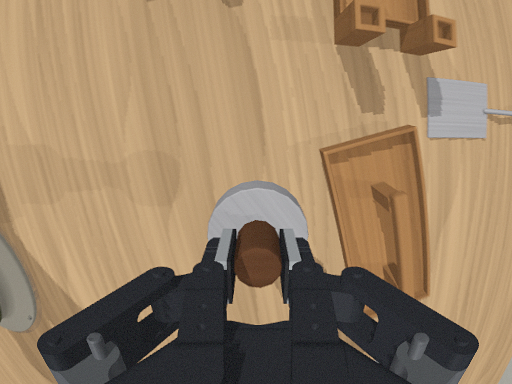

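Call:
{"fn": "drive_tool", "kwargs": {
  "targets": [
    [[-0.1,0.4,0.18,0,0,0,-0.8],[0,0.8,0.36,0,0,0,-0.8],[0,0.8,0.36,0,0,0,-0.8],[0,0.8,0.36,0,0,0,-0.8],[0,0.8,0.36,0,0,0,-0.8]]
  ]
}}

```text
time_s: 18.25
position: [0.5793, 0.2443, 0.1461]
tool_rot: [[-0.0, 0.17, 0.985], [-0.0, 0.985, -0.17], [-1.0, -0.0, -0.0]]
ft_force: [0.5, -0.8, -1.8]
grip_width: 0.0225
```

Call:
{"fn": "drive_tool", "kwargs": {
  "targets": [
    [[0,0.8,0.36,0,0,0,-0.8],[0,0.6,0.27,0,0,0,-0.8],[0,0.34,0.16,0,0,0,-0.8],[0,0,0,0,0,0,-0.8],[0,0,0,0,0,0,-0.8]]
  ]
}}

```text
time_s: 18.75
position: [0.6321, 0.3215, 0.1455]
tool_rot: [[-0.001, 0.17, 0.985], [-0.001, 0.985, -0.17], [-1.0, -0.001, -0.001]]
ft_force: [-0.3, -0.4, -1.6]
grip_width: 0.0224
```

Run:
```python
from h import *
goto((.6333,.3219,.045),80.2)
g=save('wrist','w15.png'); pickle.dump(g,open('w15.pkl','wb'))
```

```text
t 18.75 P [0.6321 0.3215 0.1455] phi 80.22 F [-0.3 -0.4 -1.6] w 0.0224
shift units now-axes [2.01  0.013 0.025] | after-turn axes [2.01  0.012 0.022] turn [ 0.    -0.001  0.001]
```

View pics/w15.png

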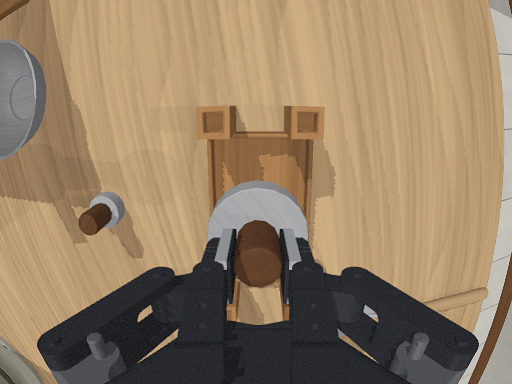

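Call:
{"fn": "drive_tool", "kwargs": {
  "targets": [
    [[0.4,0.01,0.02,0,0,0,-0.8],[0.6,0,0,0,0,0,-0.8],[0.5,0,0,0,0,0,-0.8],[0.35,0,0,0,0,0,-0.8],[0.15,0,0,0,0,0,-0.8]]
  ]
}}

```text
time_s: 19.3
position: [0.6326, 0.3208, 0.0447]
tool_rot: [[-0.003, 0.171, 0.985], [-0.001, 0.985, -0.171], [-1.0, -0.002, -0.003]]
ft_force: [-0.6, -1.1, -2.4]
grip_width: 0.0222
```

Call:
{"fn": "drive_tool", "kwargs": {
  "targets": [
    [[0.05,0,0,0,0,0,-0.8],[0.03,0,0,0,0,0,-0.8],[0.03,0,0,0,0,0,-0.8]]
  ]
}}

```text
time_s: 19.6
position: [0.6341, 0.3221, 0.042]
tool_rot: [[0.002, 0.17, 0.985], [0.001, 0.985, -0.17], [-1.0, 0.001, 0.002]]
ft_force: [1.3, -0.2, -0.8]
grip_width: 0.0224
```

Run:
```python
from h import *
g=pickle.load(open('w15.pkl','rb')); im=g['image'][:,:,::-1]
cv2.imwrite('pics/w15z.png',cv2.resize(im[90:240,180:340],None,fx=4,fy=4,interpolation=cv2.INTER_CUBIC))
```

```text
(no output)
```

View pics/w15z.png

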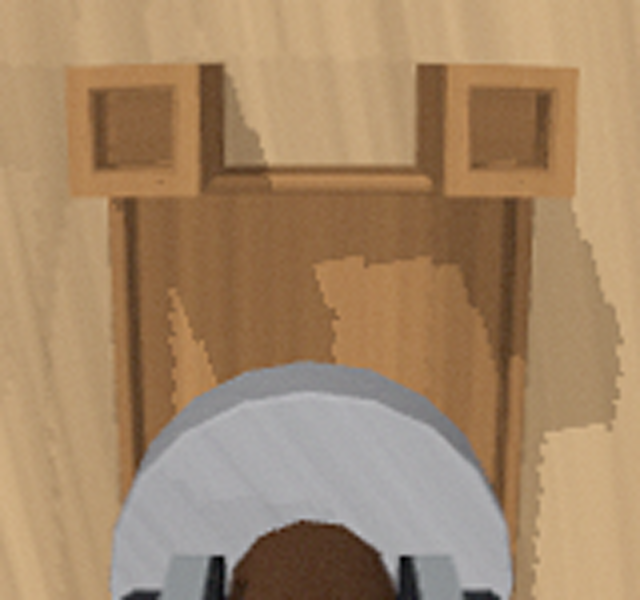

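Run:
```python
from h import *
g=pickle.load(open('w15.pkl','rb'))
f=lambda x,y:((x+.5)/4-.5+180,(y+.5)/4-.5+90)
L=plane(g,f(134,130),.066,True);R=plane(g,f(511,130),.066,True); print(L,R,np.linalg.norm(R-L),np.degrees(np.arctan2(*(R-L)[1::-1])),'mid',(L+R)/2)
n=np.array([.6127,.2032]); m=((L+R)/2)[:2]; print('len',np.linalg.norm(m-n),'ctr',(m+n)/2,np.degrees(np.arctan2(*(m-n)[::-1])))
```

```text
[0.60867789 0.38536768 0.066     ] [0.67796732 0.37349254 0.066     ] 0.07029966745059671 -9.72512588003788 mid [0.64332261 0.37943011 0.066     ]
len 0.17887089275695398 ctr [0.6280113  0.29131506] 80.14243211500126
```

Call:
{"fn": "drive_tool", "kwargs": {
  "targets": [
    [[0.04,0,0,0,0,0,-0.8],[0.03,0,0,0,0,0,-0.8],[0,0,0,0,0,0,-0.8]]
  ]
}}

```text
time_s: 19.9
position: [0.6337, 0.3221, 0.0375]
tool_rot: [[0.0, 0.17, 0.985], [0.0, 0.985, -0.17], [-1.0, 0.0, 0.0]]
ft_force: [-0.4, 0.3, -2.1]
grip_width: 0.0223
```

Call:
{"fn": "drive_tool", "kwargs": {
  "targets": [
    [[0.02,0,0,0,0,0,-0.8],[0.02,0,0,0,0,0,-0.8],[0,0,0,0,0,0,-0.8]]
  ]
}}

```text
time_s: 20.2
position: [0.6337, 0.3221, 0.0374]
tool_rot: [[0.001, 0.17, 0.985], [0.0, 0.985, -0.17], [-1.0, 0.0, 0.001]]
ft_force: [-5.2, -2.3, 10.0]
grip_width: 0.0225
```

Call:
{"fn": "drive_tool", "kwargs": {
  "targets": [
    [[0,0,0,0,0,0,0],[0,0,0,0,0,0,0.2],[0,0,0,0,0,0,0.2],[-0.4,0,0,0,0,0,0.2],[-0.7,0,0,0,0,0,0.2]]
  ]
}}

```text
time_s: 20.7
position: [0.6324, 0.3216, 0.0881]
tool_rot: [[-0.006, 0.17, 0.985], [-0.002, 0.985, -0.17], [-1.0, -0.003, -0.005]]
ft_force: [0.7, 0.0, 0.4]
grip_width: 0.0515
```

Call:
{"fn": "drive_tool", "kwargs": {
  "targets": [
    [[-0.7,0,0,0,0,0,0.2],[-0.6,0,0,0,0,0,0.2],[0,0,0,0,0,0,0.2]]
  ]
}}

```text
time_s: 21.0
position: [0.6352, 0.3226, 0.1605]
tool_rot: [[0.008, 0.17, 0.985], [0.003, 0.985, -0.17], [-1.0, 0.004, 0.008]]
ft_force: [-0.3, 0.4, 0.9]
grip_width: 0.0516
```

Run:
```python
from h import *
goto((.4633,.3168,.12),80.2)
g=save('wrist','w16.png'); pickle.dump(g,open('w16.pkl','wb'))
```

```text
t 21.0 P [0.6352 0.3226 0.1605] phi 80.21 F [-0.3  0.4  0.9] w 0.0516
shift units now-axes [ 0.78  -0.703 -3.374] | after-turn axes [ 0.809 -0.7   -3.368] turn [ 0.     0.008 -0.004]
```

View pics/w16.png

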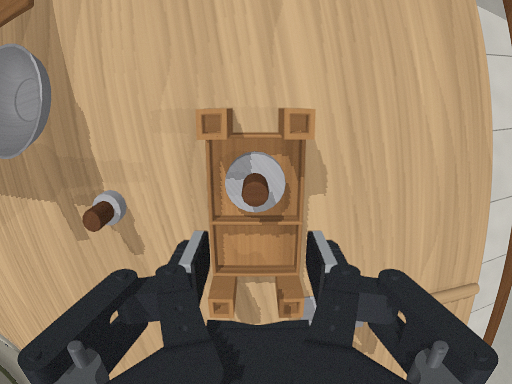

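Call:
{"fn": "drive_tool", "kwargs": {
  "targets": [
    [[0,-0.1,-0.5,0,0,0,0.2],[0,-0.15,-0.8,0,0,0,0.2],[0.1,-0.2,-0.85,0,0,0,0.2],[0.3,-0.15,-0.75,0,0,0,0.2],[0.4,-0.1,-0.47,0,0,0,0.2]]
  ]
}}

```text
time_s: 21.55
position: [0.4587, 0.316, 0.1146]
tool_rot: [[-0.001, 0.169, 0.986], [-0.0, 0.986, -0.169], [-1.0, -0.0, -0.001]]
ft_force: [-0.2, 1.9, -1.1]
grip_width: 0.0513
```

Call:
{"fn": "drive_tool", "kwargs": {
  "targets": [
    [[0,0,0,0,0,0,0.2],[0,0,0,0,0,0,0.2]]
  ]
}}

```text
time_s: 21.75
position: [0.4616, 0.3162, 0.1147]
tool_rot: [[-0.001, 0.17, 0.985], [-0.001, 0.985, -0.17], [-1.0, -0.001, -0.001]]
ft_force: [-0.0, 0.3, 0.1]
grip_width: 0.051
```

Run:
```python
from h import *
goto((.4633,.3168,.032),80.2)
g=save('wrist','w17.png'); pickle.dump(g,open('w17.pkl','wb'))
```

```text
t 21.75 P [0.4616 0.3162 0.1147] phi 80.22 F [-0.   0.3  0.1] w 0.051
shift units now-axes [1.654 0.019 0.034] | after-turn axes [1.654 0.017 0.032] turn [ 0.    -0.001  0.001]
```

View pics/w17.png

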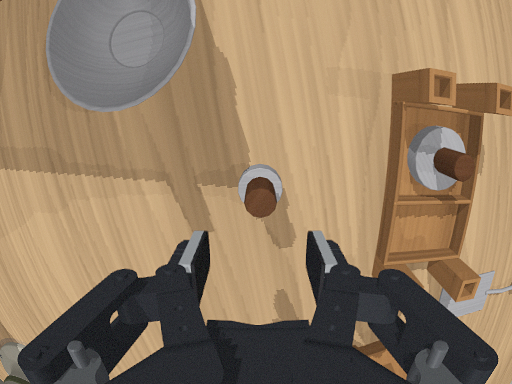

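Run:
```python
from h import *
g=pickle.load(open('w17.pkl','rb')); print(plane(g,(261,204),.054,True),plane(g,(261,185),.018,True))
```

```text
[0.46339588 0.31715196 0.054     ] [0.46443787 0.32133148 0.018     ]
```

Call:
{"fn": "drive_tool", "kwargs": {
  "targets": [
    [[0.5,0.01,0.02,0,0,0,0.2],[0.5,0.01,0.01,0,0,0,0.2],[0.4,0,0,0,0,0,0.2],[0.25,0,0,0,0,0,0.2],[0,0,0,0,0,0,0.2]]
  ]
}}

```text
time_s: 22.3
position: [0.4635, 0.3166, 0.0315]
tool_rot: [[-0.002, 0.171, 0.985], [-0.001, 0.985, -0.171], [-1.0, -0.001, -0.002]]
ft_force: [0.3, 0.0, 1.1]
grip_width: 0.0512
```

Call:
{"fn": "drive_tool", "kwargs": {
  "targets": [
    [[0,0,0,0,0,0,-0.2],[0,0,0,0,0,0,-0.6],[0,0,0,0,0,0,-0.8],[0,0,0,0,0,0,-0.8],[0,0,0,0,0,0,-0.8]]
  ]
}}

```text
time_s: 22.8
position: [0.464, 0.3172, 0.034]
tool_rot: [[0.002, 0.17, 0.985], [0.001, 0.985, -0.17], [-1.0, 0.001, 0.002]]
ft_force: [-1.1, -0.1, 6.0]
grip_width: 0.0222
```

Call:
{"fn": "drive_tool", "kwargs": {
  "targets": [
    [[-0.2,0,0,0,0,0,-0.8],[-0.4,0,0,0,0,0,-0.8],[-0.7,0,0,0,0,0,-0.8],[-0.8,0,0,0,0,0,-0.8],[-0.3,0,0,0,0,0,-0.8]]
  ]
}}

```text
time_s: 23.3
position: [0.4641, 0.3174, 0.1571]
tool_rot: [[0.005, 0.17, 0.985], [0.002, 0.985, -0.17], [-1.0, 0.003, 0.005]]
ft_force: [-0.1, -0.1, -1.5]
grip_width: 0.0225
```

Run:
```python
from h import *
goto((.6205,.2480,.15),80.2)
g=save('wrist','w18.png'); pickle.dump(g,open('w18.pkl','wb'))
```

```text
t 23.3 P [0.4641 0.3174 0.1571] phi 80.21 F [-0.1 -0.1 -1.5] w 0.0225
shift units now-axes [ 0.155 -0.837  3.318] | after-turn axes [ 0.142 -0.836  3.319] turn [ 0.     0.005 -0.003]
```

View pics/w18.png

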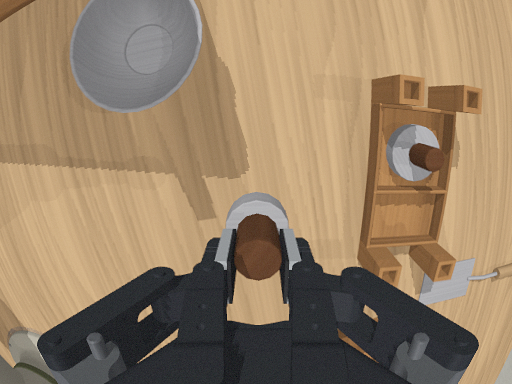

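Call:
{"fn": "drive_tool", "kwargs": {
  "targets": [
    [[0,-0.08,0.35,0,0,0,-0.8],[0,-0.18,0.75,0,0,0,-0.8],[0,-0.2,0.8,0,0,0,-0.8],[0,-0.2,0.75,0,0,0,-0.8],[0,-0.17,0.67,0,0,0,-0.8]]
  ]
}}

```text
time_s: 23.85
position: [0.6216, 0.2459, 0.1509]
tool_rot: [[-0.003, 0.171, 0.985], [-0.001, 0.985, -0.171], [-1.0, -0.001, -0.003]]
ft_force: [-0.9, -0.3, -1.1]
grip_width: 0.0225
```

Call:
{"fn": "drive_tool", "kwargs": {
  "targets": [
    [[0,0,0,0,0,0,-0.8],[0,0,0,0,0,0,-0.8]]
  ]
}}

```text
time_s: 24.05
position: [0.6201, 0.2467, 0.1507]
tool_rot: [[-0.003, 0.172, 0.985], [-0.001, 0.985, -0.172], [-1.0, -0.001, -0.003]]
ft_force: [-1.1, 0.4, -0.5]
grip_width: 0.0222
```

Run:
```python
from h import *
goto((.6205,.2480,.04),80.2)
g=save('wrist','w19.png'); pickle.dump(g,open('w19.pkl','wb'))
```

```text
t 24.05 P [0.6201 0.2467 0.1507] phi 80.12 F [-1.1  0.4 -0.5] w 0.0222
shift units now-axes [2.214 0.03  0.01 ] | after-turn axes [2.214 0.027 0.003] turn [-0.001 -0.003  0.001]
```

View pics/w19.png

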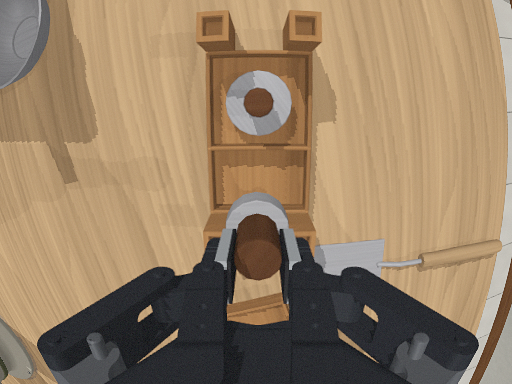

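Call:
{"fn": "drive_tool", "kwargs": {
  "targets": [
    [[0.4,0.02,0,0,0,0,-0.8],[0.6,0.01,0,0,0,0,-0.8],[0.6,0,0,0,0,0,-0.8],[0.4,0,0,0,0,0,-0.8],[0.15,0,0,0,0,0,-0.8]]
  ]
}}

```text
time_s: 24.6
position: [0.6182, 0.2496, 0.0429]
tool_rot: [[-0.004, 0.169, 0.986], [-0.001, 0.986, -0.169], [-1.0, -0.002, -0.004]]
ft_force: [-0.1, -0.9, -0.9]
grip_width: 0.0221
```

Call:
{"fn": "drive_tool", "kwargs": {
  "targets": [
    [[0.04,0,0,0,0,0,-0.8],[0.03,0,0,0,0,0,-0.8],[0,0,0,0,0,0,-0.8]]
  ]
}}

```text
time_s: 24.9
position: [0.6204, 0.2495, 0.0429]
tool_rot: [[0.002, 0.17, 0.985], [0.0, 0.985, -0.17], [-1.0, 0.001, 0.002]]
ft_force: [0.0, -0.6, 0.2]
grip_width: 0.0223
```

Call:
{"fn": "drive_tool", "kwargs": {
  "targets": [
    [[0.05,0,0,0,0,0,-0.8],[0.04,0,0,0,0,0,-0.8],[0.03,0,0,0,0,0,-0.8],[0,0,0,0,0,0,-0.8]]
  ]
}}

```text
time_s: 25.3
position: [0.6205, 0.2495, 0.0389]
tool_rot: [[0.003, 0.17, 0.985], [0.001, 0.985, -0.17], [-1.0, 0.001, 0.003]]
ft_force: [-5.9, -1.5, 16.5]
grip_width: 0.0227
```

Call:
{"fn": "drive_tool", "kwargs": {
  "targets": [
    [[0,0,0,0,0,0,0],[0,0,0,0,0,0,0.2],[0,0,0,0,0,0,0.2],[-0.4,0,0,0,0,0,0.2],[-0.7,0,0,0,0,0,0.2]]
  ]
}}

```text
time_s: 25.8
position: [0.6188, 0.2489, 0.0887]
tool_rot: [[-0.006, 0.17, 0.985], [-0.001, 0.985, -0.17], [-1.0, -0.002, -0.005]]
ft_force: [0.4, -0.5, 0.2]
grip_width: 0.0512
```

Call:
{"fn": "drive_tool", "kwargs": {
  "targets": [
    [[-0.8,0,0,0,0,0,0.2],[-0.8,-0.1,0,0,0,0,0.2],[-0.8,-0.2,0,0,0,0,0.2],[-0.6,0,0,0,0,0,0.2],[0,0,0,0,0,0,0.2]]
  ]
}}

```text
time_s: 26.3
position: [0.6187, 0.2346, 0.2457]
tool_rot: [[0.008, 0.17, 0.985], [0.002, 0.985, -0.17], [-1.0, 0.003, 0.008]]
ft_force: [-0.2, 0.7, -0.7]
grip_width: 0.051
```

Run:
```python
from h import *
goto((.5897,.0068,.2),96.7)
g=save('wrist','w20.png'); pickle.dump(g,open('w20.pkl','wb'))
```

```text
t 26.3 P [0.6187 0.2346 0.2457] phi 80.19 F [-0.2  0.7 -0.7] w 0.051
shift units now-axes [ 0.901 -4.591  0.197] | after-turn axes [ 0.913 -4.457 -1.108] turn [-0.288  0.008 -0.002]
```

View pics/w20.png

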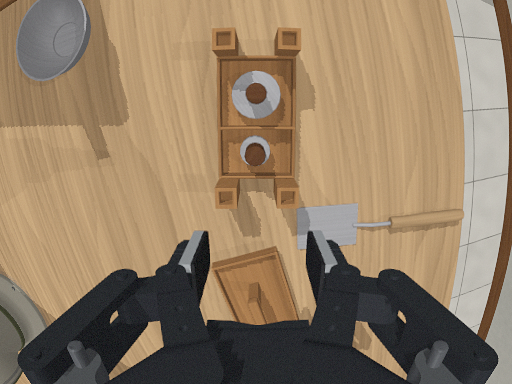

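Call:
{"fn": "drive_tool", "kwargs": {
  "targets": [
    [[0,0,0,-0.144,0,0,0.2],[0,0,0,-0.144,0,0,0.2],[0,-0.8,-0.15,0,0,0,0.2],[0,-0.95,-0.18,0,0,0,0.2],[0,-0.95,-0.18,0,0,0,0.2]]
  ]
}}

```text
time_s: 26.85
position: [0.6071, 0.0964, 0.2388]
tool_rot: [[-0.003, -0.118, 0.993], [0.0, 0.993, 0.118], [-1.0, 0.0, -0.003]]
ft_force: [0.8, 0.8, -0.1]
grip_width: 0.0511
```

Call:
{"fn": "drive_tool", "kwargs": {
  "targets": [
    [[0,-0.95,-0.18,0,0,0,0.2],[0,-0.95,-0.18,0,0,0,0.2],[0,-0.95,-0.18,0,0,0,0.2],[0,-0.6,-0.08,0,0,0,0.2],[0,0,0,0,0,0,0.2]]
  ]
}}

```text
time_s: 27.35
position: [0.5967, -0.0811, 0.2387]
tool_rot: [[-0.003, -0.112, 0.994], [0.0, 0.994, 0.112], [-1.0, 0.001, -0.003]]
ft_force: [0.2, 0.8, -0.9]
grip_width: 0.0512
```

Call:
{"fn": "drive_tool", "kwargs": {
  "targets": [
    [[0,0,0,0,0,0,0.2]]
  ]
}}

```text
time_s: 27.45
position: [0.5969, -0.0776, 0.2393]
tool_rot: [[-0.003, -0.116, 0.993], [0.001, 0.993, 0.116], [-1.0, 0.001, -0.002]]
ft_force: [0.3, 0.3, 0.9]
grip_width: 0.0511
```

Run:
```python
from h import *
goto((.5897,.0068,.15),96.7)
g=save('wrist','w21.png'); pickle.dump(g,open('w21.pkl','wb')); im=g['image'][:,:,::-1]
cv2.imwrite('pics/w21z.png',cv2.resize(im[60:260,180:350],None,fx=3,fy=3,interpolation=cv2.INTER_CUBIC))
im=pickle.load(open('w20.pkl','rb'))['image'][:,:,::-1]
cv2.imwrite('pics/w20z.png',cv2.resize(im[20:220,190:320],None,fx=3,fy=3,interpolation=cv2.INTER_CUBIC))
```

```text
t 27.45 P [ 0.5969 -0.0776  0.2393] phi 96.64 F [0.3 0.3 0.9] w 0.0511
shift units now-axes [1.788 1.691 0.056] | after-turn axes [1.785 1.693 0.054] turn [-0.001 -0.002 -0.001]
```

View pics/w21.png

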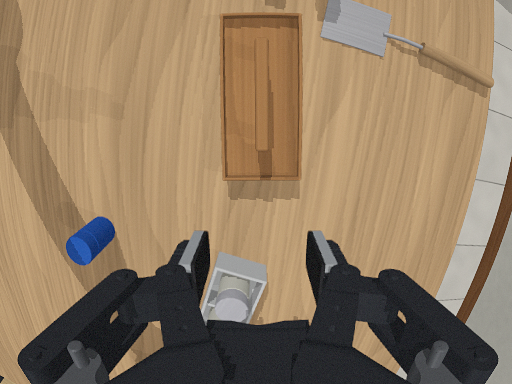

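View pics/w21z.png

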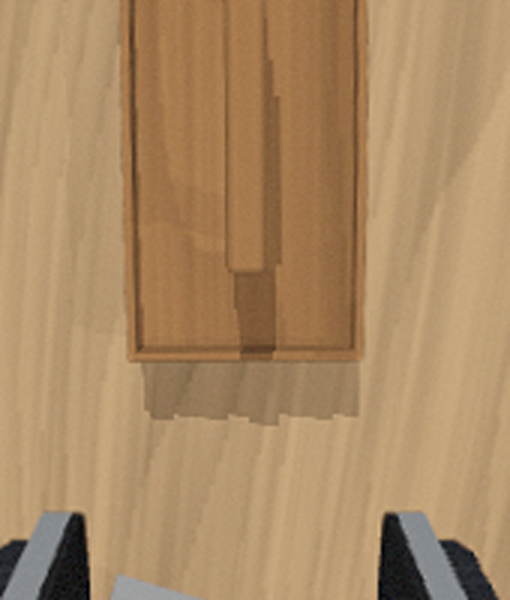

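View pics/w20z.png

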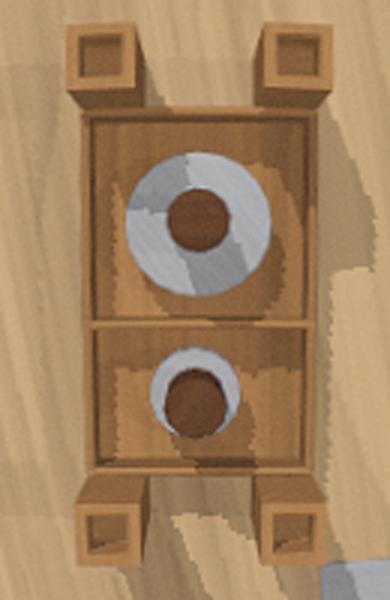

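Run:
```python
from h import *
im=pickle.load(open('w21.pkl','rb'))['image'][:,:,::-1]
cv2.imwrite('pics/w21y.png',cv2.resize(im[0:190,200:325],None,fx=3,fy=3,interpolation=cv2.INTER_CUBIC))
```

```text
(no output)
```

View pics/w21y.png

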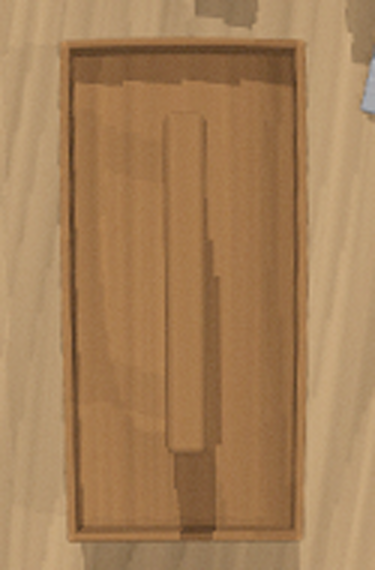

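Run:
```python
from h import *
ang=lambda v:np.degrees(np.arctan2(v[1],v[0])).round(2)
g=pickle.load(open('w21.pkl','rb')); f=lambda c:((c[0]+.5)/3-.5+200,(c[1]+.5)/3-.5)
for n,cs,z in [('rim',[(60,40),(307,40),(303,540),(70,541)],.032),('bar',[(164,113),(206,113),(204,451),(166,451)],.076)]:
    p=[plane(g,f(c),z,True) for c in cs]
    print(n,np.round(p,4).tolist(),'ctr',np.mean(p,0).round(4),'len',[np.linalg.norm(p[i]-p[i-1]).round(4) for i in range(4)],'y',ang(p[0]-p[3]),ang(p[1]-p[2]),'x',ang(p[1]-p[0]),ang(p[2]-p[3]))
A=pickle.load(open('w11.pkl','rb')); k=3.5
fa=lambda c:((c[0]+.5)/k-.5+200,(c[1]+.5)/k-.5+110)
for a,b in [((250,96),(60,40)),((468,30),(307,40)),((385,522),(70,541))]: print('tri rim',tri([ray(A,fa(a),True),ray(g,f(b),True)])[0].round(4))
g=pickle.load(open('w20.pkl','rb')); f=lambda c:((c[0]+.5)/3-.5+190,(c[1]+.5)/3-.5+20)
p=[plane(g,f(c),.066,True) for c in [(101,56),(298,58),(292,533),(109,533)]]
print('tray',np.round(p,4).tolist(),'ctr',np.mean(p,0).round(4),'len',[np.linalg.norm(p[i]-p[i-1]).round(4) for i in range(4)],'y',ang(p[0]-p[3]),ang(p[1]-p[2]),'x',ang(p[1]-p[0]),ang(p[2]-p[3]))
# triangulate near posts height from w12/w20, far from w15/w20
B=pickle.load(open('w12.pkl','rb')); C=pickle.load(open('w15.pkl','rb'))
fz=lambda c:((c[0]+.5)/3.5-.5+160,(c[1]+.5)/3.5-.5); fc=lambda c:((c[0]+.5)/4-.5+180,(c[1]+.5)/4-.5+90)
for a,b in [((460,462),(109,533)),((648,462),(292,533))]: print(tri([ray(B,fz(a),True),ray(g,f(b),True)])[0].round(4))
for a,b in [((134,130),(101,56)),((511,130),(298,58))]: print(tri([ray(C,fc(a),True),ray(g,f(b),True)])[0].round(4))
```

```text
rim [[0.5301, 0.1011, 0.032], [0.6258, 0.1125, 0.032], [0.6496, -0.0889, 0.032], [0.5556, -0.1003, 0.032]] ctr [0.5903 0.0061 0.032 ] len [np.float64(0.203), np.float64(0.0964), np.float64(0.2028), np.float64(0.0947)] y 97.23 96.76 x 6.81 6.93
bar [[0.5759, 0.0637, 0.076], [0.5899, 0.0654, 0.076], [0.603, -0.0513, 0.076], [0.59, -0.0528, 0.076]] ctr [0.5897 0.0063 0.076 ] len [np.float64(0.1174), np.float64(0.0141), np.float64(0.1174), np.float64(0.0131)] y 96.9 96.41 x 6.82 6.7
tri rim [0.5303 0.1016 0.0309]
tri rim [0.6247 0.1129 0.0294]
tri rim [ 0.5561 -0.1005  0.0299]
tray [[0.6083, 0.3848, 0.066], [0.6773, 0.372, 0.066], [0.6471, 0.1979, 0.066], [0.5786, 0.21, 0.066]] ctr [0.6278 0.2912 0.066 ] len [np.float64(0.1773), np.float64(0.0701), np.float64(0.1767), np.float64(0.0695)] y 80.34 80.14 x -10.47 -9.97
[0.578  0.2089 0.0624]
[0.6474 0.1975 0.0662]
[0.6083 0.3853 0.0637]
[0.6784 0.3731 0.061 ]
```

Call:
{"fn": "drive_tool", "kwargs": {
  "targets": [
    [[0.4,0.5,0.02,-0.003,0,0,0.2],[0.6,0.6,0.02,0,0,0,0.2],[0.6,0.4,0.01,0,0,0,0.2],[0.5,0.19,0,0,0,0,0.2],[0.3,0,0,0,0,0,0.2]]
  ],
  "force": 90
}}

```text
time_s: 28.0
position: [0.5884, 0.01, 0.1184]
tool_rot: [[-0.004, -0.124, 0.992], [0.001, 0.992, 0.124], [-1.0, 0.001, -0.003]]
ft_force: [-0.3, -0.8, 0.3]
grip_width: 0.0513
```

Call:
{"fn": "drive_tool", "kwargs": {
  "targets": [
    [[0,0,0,0,0,0,0.2],[0,0,0,0,0,0,0.2]]
  ]
}}

```text
time_s: 28.2
position: [0.5898, 0.0076, 0.1211]
tool_rot: [[0.0, -0.121, 0.993], [0.0, 0.993, 0.121], [-1.0, 0.0, 0.0]]
ft_force: [-0.1, -0.0, 0.5]
grip_width: 0.0511
```

Run:
```python
from h import *
goto((.590,.0062,.049),96.8)
g=save('wrist','w22.png'); pickle.dump(g,open('w22.pkl','wb'))
```

```text
t 28.2 P [0.5898 0.0076 0.1211] phi 96.95 F [-0.1 -0.   0.5] w 0.0511
shift units now-axes [ 1.442 -0.028  0.   ] | after-turn axes [ 1.443 -0.028  0.   ] turn [ 0.003  0.    -0.   ]
```

View pics/w22.png

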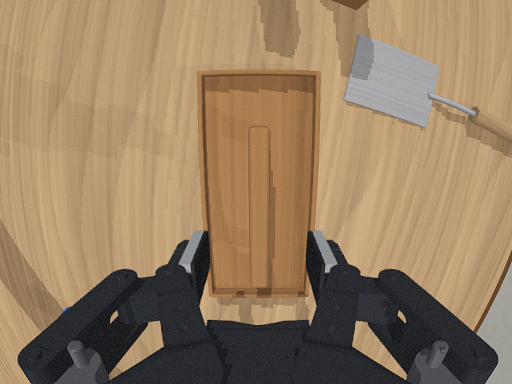

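Call:
{"fn": "drive_tool", "kwargs": {
  "targets": [
    [[0.4,-0.02,0,0,0,0,0.2],[0.5,-0.01,0,0,0,0,0.2],[0.35,0,0,0,0,0,0.2],[0.19,0,0,0,0,0,0.2],[0,0,0,0,0,0,0.2]]
  ]
}}

```text
time_s: 28.75
position: [0.5898, 0.0052, 0.0486]
tool_rot: [[-0.001, -0.12, 0.993], [0.0, 0.993, 0.12], [-1.0, 0.0, -0.001]]
ft_force: [-0.9, 0.3, 0.3]
grip_width: 0.0516
```

Call:
{"fn": "drive_tool", "kwargs": {
  "targets": [
    [[0,0,0,0,0,0,-0.3],[0,0,0,0,0,0,-0.7],[0,0,0,0,0,0,-1],[0,0,0,0,0,0,-1],[0,0,0,0,0,0,-1]]
  ]
}}

```text
time_s: 29.25
position: [0.5908, 0.0052, 0.05]
tool_rot: [[0.003, -0.12, 0.993], [-0.0, 0.993, 0.12], [-1.0, -0.001, 0.003]]
ft_force: [1.8, 0.5, 6.0]
grip_width: 0.0126
```

Call:
{"fn": "drive_tool", "kwargs": {
  "targets": [
    [[-0.1,0,0,0,0,0,-1],[-0.3,0,0,0,0,0,-1],[-0.3,0,0,0,0,0,-1],[-0.1,0,0,0,0,0,-1],[0,0,0,0,0,0,-1]]
  ]
}}

```text
time_s: 29.75
position: [0.5897, 0.0052, 0.089]
tool_rot: [[0.0, -0.12, 0.993], [-0.0, 0.993, 0.12], [-1.0, -0.0, 0.0]]
ft_force: [0.4, 0.7, -4.0]
grip_width: 0.0125
```

Run:
```python
from h import *
goto((.628,.2912,.2),80.15)
g=save('wrist','w23.png'); pickle.dump(g,open('w23.pkl','wb'))
for n in('scene','side'):
  q=save(n,n+'23.png')
  s=q['image'][:,:,::-1]
  cv2.imwrite('pics/'+n+'23z.png',cv2.resize(s[100:270,100:400] if n=='scene' else s[150:330,120:380],None,fx=2.6,fy=2.6,interpolation=cv2.INTER_CUBIC))
print(observe()['wrist_torque'])
```

```text
t 29.75 P [0.5897 0.0052 0.089 ] phi 96.88 F [ 0.4  0.7 -4. ] w 0.0125
shift units now-axes [-2.221  5.586  1.444] | after-turn axes [-2.22   5.766 -0.225] turn [0.292 0.    0.   ]
[-0.00192697 -0.08492961 -0.028721  ]
```

View pics/w23.png

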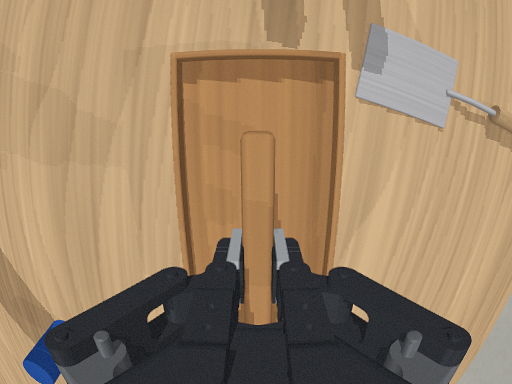

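View pics/scene23z.png

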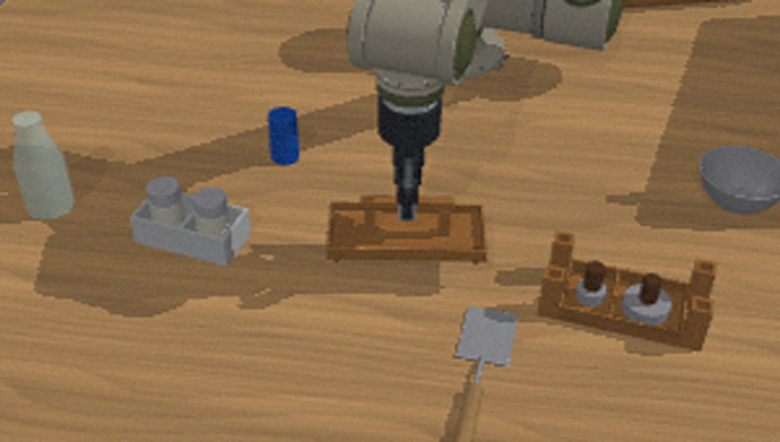

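View pics/side23z.png

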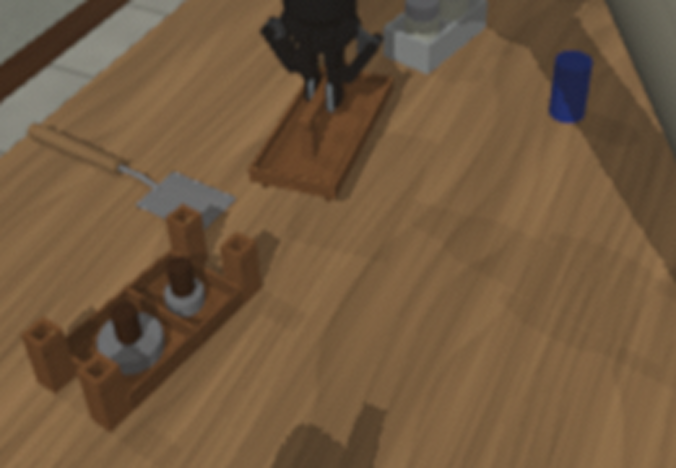

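Run:
```python
from h import *
g=pickle.load(open('w23.pkl','rb')); im=g['image'][:,:,::-1]
cv2.imwrite('pics/w23z.png',cv2.resize(im[30:230,160:360],None,fx=3,fy=3,interpolation=cv2.INTER_CUBIC))
```

```text
(no output)
```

View pics/w23z.png

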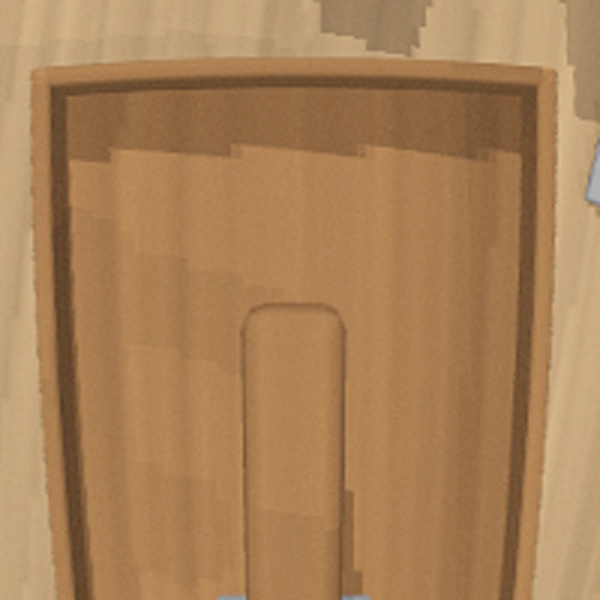

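Call:
{"fn": "drive_tool", "kwargs": {
  "targets": [
    [[-0.3,0,0,0,0,0,-1],[-0.5,0,0,0,0,0,-1],[-0.5,0,0,0,0,0,-1],[-0.4,0,0,0.1,0,0,-1],[0,0,0,0.1,0,0,-1]]
  ]
}}

```text
time_s: 30.4
position: [0.5908, 0.0051, 0.176]
tool_rot: [[0.004, 0.084, 0.996], [-0.001, 0.996, -0.084], [-1.0, -0.0, 0.004]]
ft_force: [0.1, 0.4, -3.7]
grip_width: 0.0127
```

Call:
{"fn": "drive_tool", "kwargs": {
  "targets": [
    [[0,0,0,0.09,0,0,-1],[0,0,0,0,0,0,-1],[0,0.3,0,0,0,0,-1],[0,0.6,-0.02,0,0,0,-1],[0,0.7,-0.03,0,0,0,-1]]
  ]
}}

```text
time_s: 30.9
position: [0.601, 0.0855, 0.1733]
tool_rot: [[-0.001, 0.168, 0.986], [0.0, 0.986, -0.168], [-1.0, 0.0, -0.001]]
ft_force: [-0.1, -1.2, -2.9]
grip_width: 0.0125
```

Run:
```python
from h import *
goto((.628,.2912,.17),80.15)
```

```text
t 30.9 P [0.601  0.0855 0.1733] phi 80.3 F [-0.1 -1.2 -2.9] w 0.0125
shift units now-axes [ 0.067  4.146 -0.161] | after-turn axes [ 0.066  4.146 -0.172] turn [ 0.003 -0.001 -0.   ]
```

Run:
```python
from h import *
g=pickle.load(open('w23.pkl','rb')); f=lambda c:((c[0]+.5)/3-.5+160,(c[1]+.5)/3-.5+30)
P=np.array([.5897,.0052]); a=np.radians(96.88); y=np.array([np.cos(a),np.sin(a)]); z=np.array([np.sin(a),-np.cos(a)])
for n,c,h in [('L',(32,72),.071),('R',(556,72),.071),('bar',(295,305),.115),('barL',(245,440),.115),('barR',(345,440),.115)]:
    p=plane(g,f(c),h,True)[:2]-P; print(n,'y',(p@y).round(4),'z',(p@z).round(4))
```

```text
L y 0.1017 z -0.0481
R y 0.1016 z 0.0467
bar y 0.0612 z -0.0006
barL y 0.0431 z -0.0073
barR y 0.0431 z 0.0061
```

Call:
{"fn": "drive_tool", "kwargs": {
  "targets": [
    [[0,0.7,-0.03,0,0,0,-1],[0,0.7,-0.03,0,0,0,-1],[0,0.7,-0.03,0,0,0,-1],[0,0.7,-0.03,0,0,0,-1],[0,0.6,-0.02,0,0,0,-1]]
  ]
}}

```text
time_s: 31.4
position: [0.6223, 0.2561, 0.1731]
tool_rot: [[-0.001, 0.166, 0.986], [0.0, 0.986, -0.166], [-1.0, -0.0, -0.001]]
ft_force: [-0.0, -1.3, -3.3]
grip_width: 0.0128
```

Call:
{"fn": "drive_tool", "kwargs": {
  "targets": [
    [[0,0.3,0,0,0,0,-1],[0,0.1,0,0,0,0,-1],[0,0,0,0,0,0,-1],[0,0,0,0,0,0,-1]]
  ]
}}

```text
time_s: 31.8
position: [0.6263, 0.2719, 0.1737]
tool_rot: [[-0.0, 0.17, 0.985], [-0.0, 0.985, -0.17], [-1.0, -0.001, -0.0]]
ft_force: [-0.7, 0.2, -3.8]
grip_width: 0.0119
```

Run:
```python
from h import *
goto((.628,.2912,.13),80.15)
g=save('wrist','w24.png'); pickle.dump(g,open('w24.pkl','wb'))
for n in('scene','side'):
  q=save(n,n+'24.png'); pickle.dump(q,open(n+'24.pkl','wb'))
  s=q['image'][:,:,::-1]
  cv2.imwrite('pics/'+n+'24z.png',cv2.resize(s[150:270,260:420] if n=='scene' else s[190:340,110:290],None,fx=4.2,fy=4.2,interpolation=cv2.INTER_CUBIC))
```

```text
t 31.8 P [0.6263 0.2719 0.1737] phi 80.22 F [-0.7  0.2 -3.8] w 0.0119
shift units now-axes [ 0.874  0.387 -0.031] | after-turn axes [ 0.874  0.387 -0.032] turn [ 0.001 -0.     0.001]
```

View pics/w24.png

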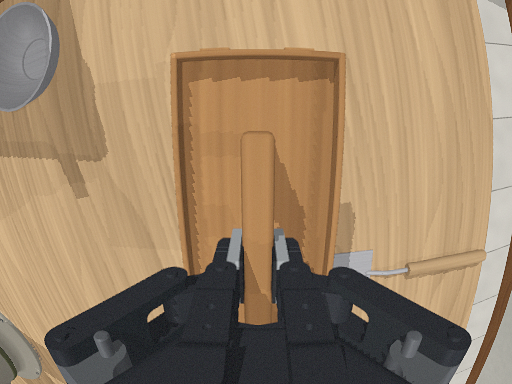

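View pics/scene24z.png

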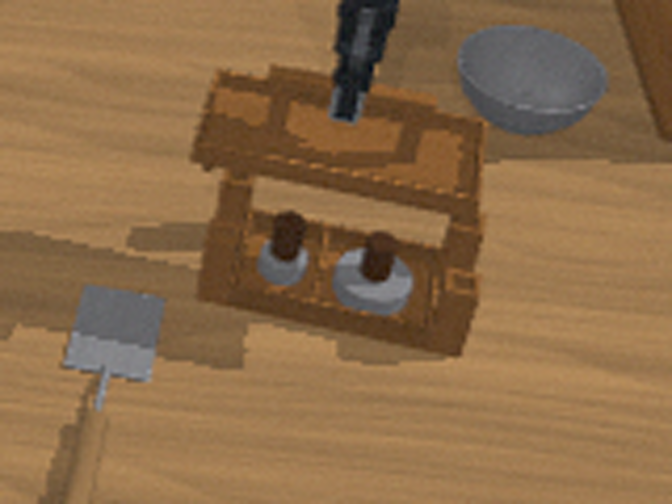

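View pics/side24z.png

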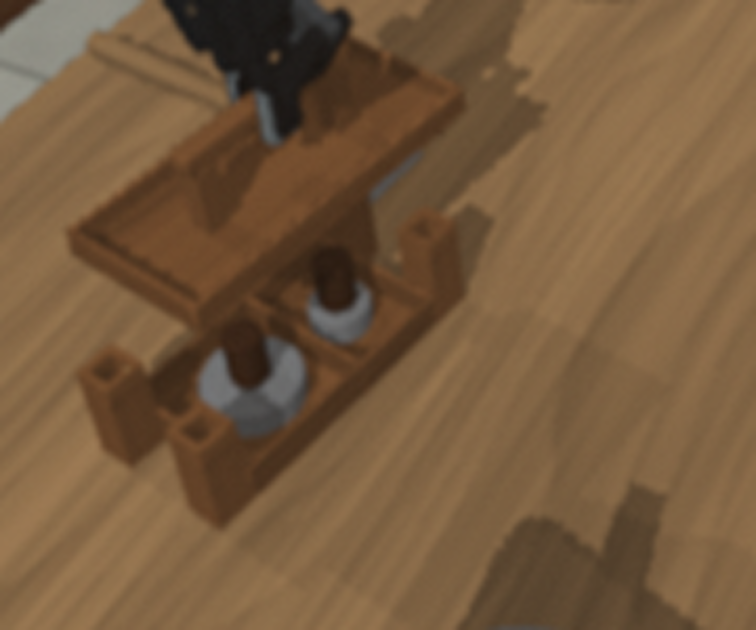

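Call:
{"fn": "drive_tool", "kwargs": {
  "targets": [
    [[0.1,0.2,-0.02,0.001,0,0,-1],[0.2,0.15,-0.01,0,0,0,-1],[0.3,0.03,0,0,0,0,-1],[0.2,0,0,0,0,0,-1],[0,0,0,0,0,0,-1]]
  ]
}}

```text
time_s: 32.45
position: [0.6271, 0.292, 0.1314]
tool_rot: [[-0.004, 0.17, 0.985], [-0.001, 0.985, -0.17], [-1.0, -0.002, -0.004]]
ft_force: [0.3, 0.0, -3.8]
grip_width: 0.0124
```

Call:
{"fn": "drive_tool", "kwargs": {
  "targets": [
    [[0,0,0,0,0,0,-1]]
  ]
}}

```text
time_s: 32.55
position: [0.628, 0.292, 0.1338]
tool_rot: [[-0.0, 0.17, 0.985], [-0.0, 0.985, -0.17], [-1.0, -0.0, -0.0]]
ft_force: [-0.8, 0.1, -3.5]
grip_width: 0.0122
```

Run:
```python
from h import *
goto((.6278,.2905,.12),80.15)
g=save('wrist','w25.png'); pickle.dump(g,open('w25.pkl','wb'))
for n in('scene','side'):
  q=save(n,n+'25.png'); pickle.dump(q,open(n+'25.pkl','wb'))
  s=q['image'][:,:,::-1]
  cv2.imwrite('pics/'+n+'25z.png',cv2.resize(s[150:270,280:400] if n=='scene' else s[200:340,110:250],None,fx=5,fy=5,interpolation=cv2.INTER_CUBIC))
```

```text
t 32.55 P [0.628  0.292  0.1338] phi 80.2 F [-0.8  0.1 -3.5] w 0.0122
shift units now-axes [ 0.276 -0.03   0.001] | after-turn axes [ 0.276 -0.03   0.001] turn [ 0.001 -0.     0.   ]
```

View pics/w25.png

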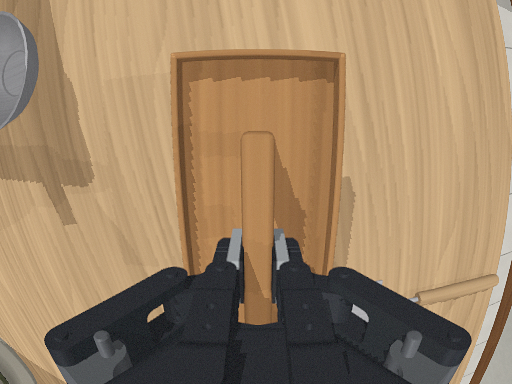

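View pics/scene25z.png

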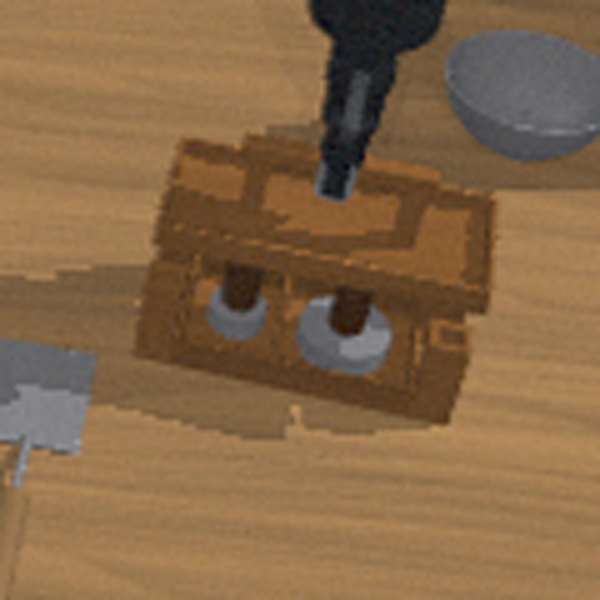

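View pics/side25z.png

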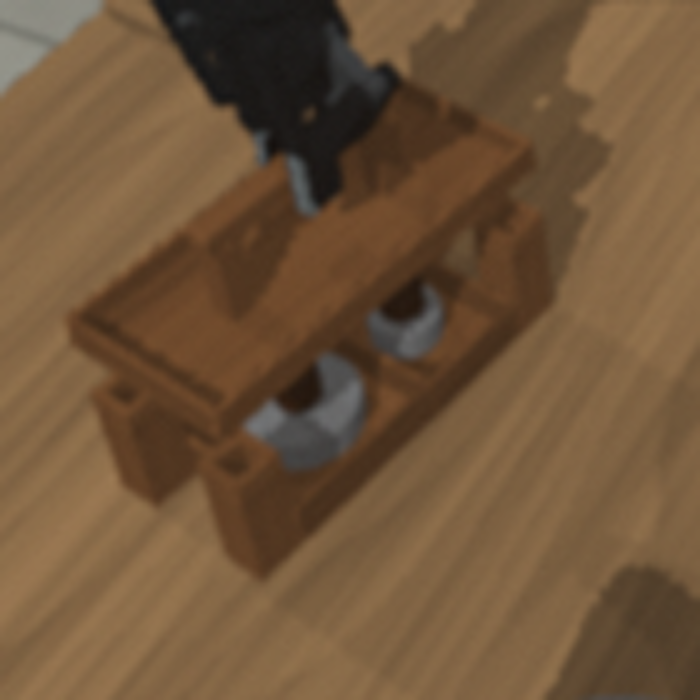

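Run:
```python
from h import *
q=pickle.load(open('side25.pkl','rb')); s=pickle.load(open('scene25.pkl','rb'))
def T(c,yaw,pts):
    a=np.radians(yaw-90); R=np.array([[np.cos(a),-np.sin(a)],[np.sin(a),np.cos(a)]])
    pts=np.array(pts,float); return np.c_[pts[:,:2]@R.T+np.array(c),pts[:,2]]
k=5
rim=[(x*.048,y*.102,.032+.0838) for x,y in [(-1,1),(1,1),(1,-1),(-1,-1)]]
top=T((.628,.2927),80.2,rim)
posts=[]
for px,py in [(-1,1),(1,1),(1,-1),(-1,-1)]:
    for dx,dy in [(-1,1),(1,1),(1,-1),(-1,-1)]: posts.append((px*.0355+dx*.0125,py*.0895+dy*.0125,.066))
P=T((.6279,.2912),80.15,posts)
for n,g,o in [('side',q,(110,200)),('scene',s,(280,150))]:
    f=lambda p:(((p-np.array(o)+.5)*k-.5).round(0))
    print(n,'rim',f(proj(g,top)).tolist()); pp=f(proj(g,P)).reshape(4,4,2)
    print('posts',pp.tolist())
    im=cv2.imread(f'pics/{n}25z.png')
    for c in f(proj(g,top)): cv2.circle(im,tuple(int(v) for v in c),4,(0,0,255),1)
    for qd in pp: cv2.polylines(im,[qd.astype(np.int32)],True,(0,255,0),1)
    cv2.imwrite(f'pics/{n}25o.png',im)
```

```text
side rim [[213.0, 418.0], [61.0, 320.0], [387.0, 70.0], [533.0, 142.0]]
posts [[[237.0, 492.0], [197.0, 465.0], [240.0, 427.0], [280.0, 453.0]], [[127.0, 418.0], [90.0, 393.0], [133.0, 358.0], [170.0, 382.0]], [[404.0, 188.0], [368.0, 169.0], [402.0, 141.0], [437.0, 160.0]], [[510.0, 244.0], [472.0, 224.0], [505.0, 195.0], [543.0, 215.0]]]
scene rim [[496.0, 196.0], [489.0, 294.0], [152.0, 223.0], [179.0, 133.0]]
posts [[[476.0, 254.0], [474.0, 278.0], [434.0, 270.0], [437.0, 246.0]], [[470.0, 325.0], [467.0, 352.0], [426.0, 343.0], [429.0, 317.0]], [[186.0, 265.0], [179.0, 290.0], [141.0, 282.0], [148.0, 257.0]], [[204.0, 198.0], [198.0, 221.0], [160.0, 213.0], [167.0, 190.0]]]
```

View pics/side25o.png

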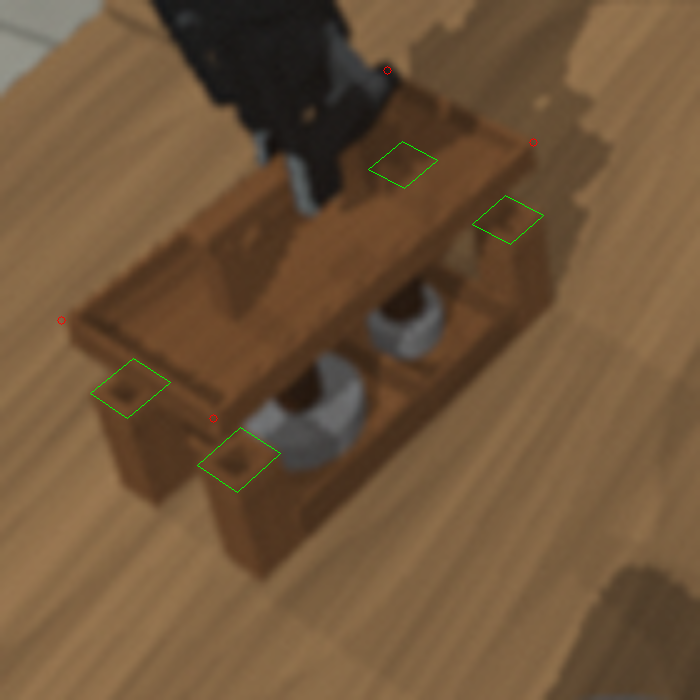

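View pics/scene25o.png

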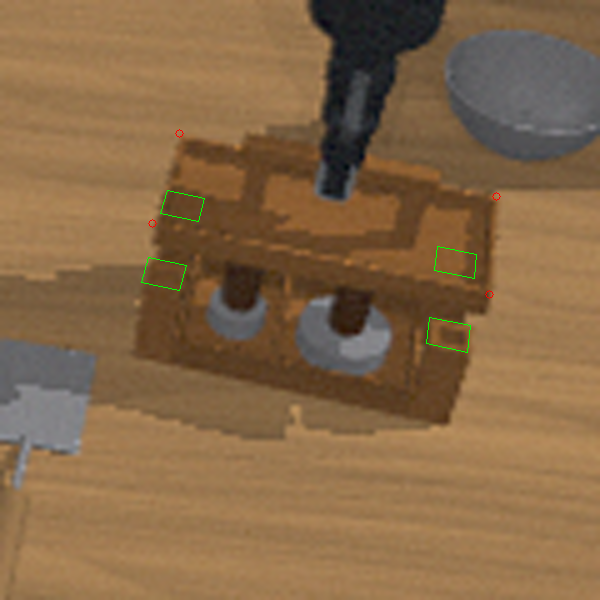

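Run:
```python
from h import *
q=pickle.load(open('side25.pkl','rb')); s=pickle.load(open('scene25.pkl','rb'))
def T(c,yaw,pts):
    a=np.radians(yaw-90); R=np.array([[np.cos(a),-np.sin(a)],[np.sin(a),np.cos(a)]])
    pts=np.array(pts,float); return np.c_[pts[:,:2]@R.T+np.array(c),pts[:,2]]
for n,g,o,wh in [('side',q,(115,205),(110,90)),('scene',s,(300,160),(90,75))]:
    k=7; im=g['image'][o[1]:o[1]+wh[1],o[0]:o[0]+wh[0],::-1]; im=np.clip(im.astype(float)*1.6,0,255).astype(np.uint8)
    im=cv2.resize(im,None,fx=k,fy=k,interpolation=cv2.INTER_LINEAR)
    f=lambda p:(((p-np.array(o)+.5)*k-.5))
    for dz,c in [(0.0,(0,0,255)),(-.004,(0,255,0))]:
        for h in (.032,.014):
            t=T((.628,.2927),80.2,[(x*.048,y*.102,h+.0838+dz) for x,y in [(-1,1),(1,1),(1,-1),(-1,-1)]])
            cv2.polylines(im,[f(proj(g,t)).astype(np.int32)],True,c,1)
    cv2.imwrite(f'pics/{n}25p.png',im)
```

```text
(no output)
```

View pics/side25p.png

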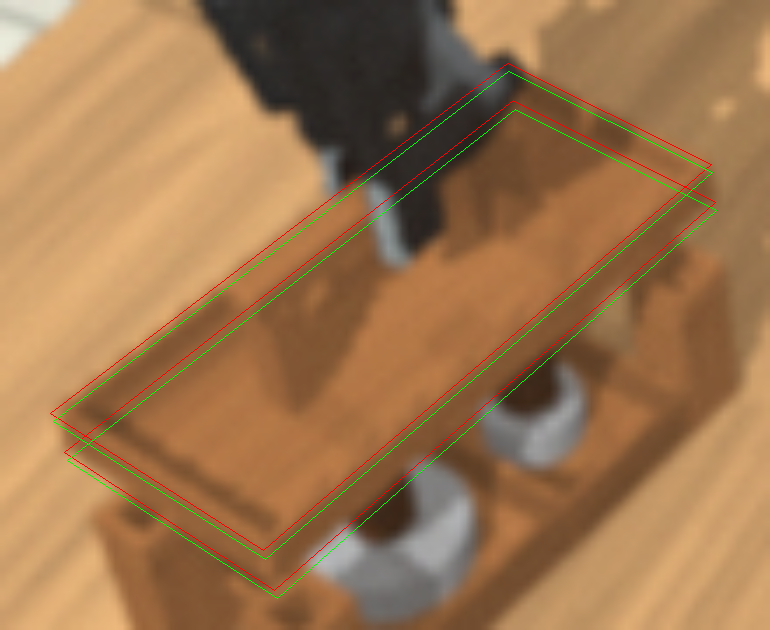

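View pics/scene25p.png

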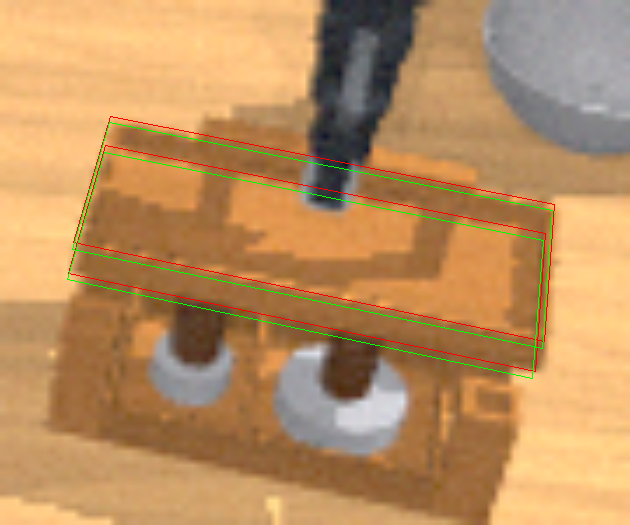

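Call:
{"fn": "drive_tool", "kwargs": {
  "targets": [
    [[0.1,-0.02,0,0,0,0,-1],[0.1,0,0,0,0,0,-1],[0.08,0,0,0,0,0,-1],[0,0,0,0,0,0,-1]]
  ]
}}

```text
time_s: 33.1
position: [0.6275, 0.2908, 0.1189]
tool_rot: [[-0.002, 0.17, 0.985], [-0.0, 0.985, -0.17], [-1.0, -0.001, -0.001]]
ft_force: [1.0, -0.0, -3.3]
grip_width: 0.0124
```

Call:
{"fn": "drive_tool", "kwargs": {
  "targets": [
    [[0.04,0,0,0,0,0,-1],[0.04,0,0,0,0,0,-1],[0,0,0,0,0,0,-1]]
  ]
}}

```text
time_s: 33.4
position: [0.6277, 0.2909, 0.1155]
tool_rot: [[-0.0, 0.17, 0.985], [-0.0, 0.985, -0.17], [-1.0, -0.0, -0.0]]
ft_force: [-0.0, 0.1, -3.2]
grip_width: 0.0124
```

Call:
{"fn": "drive_tool", "kwargs": {
  "targets": [
    [[0.04,0,0,0,0,0,-1],[0.04,0,0,0,0,0,-1],[0,0,0,0,0,0,-1]]
  ]
}}

```text
time_s: 33.7
position: [0.6276, 0.2909, 0.1115]
tool_rot: [[-0.001, 0.17, 0.985], [-0.0, 0.985, -0.17], [-1.0, -0.0, -0.001]]
ft_force: [-0.0, 0.3, -3.7]
grip_width: 0.0119
```

Call:
{"fn": "drive_tool", "kwargs": {
  "targets": [
    [[0.04,0,0,0,0,0,-1],[0.04,0,0,0,0,0,-1],[0,0,0,0,0,0,-1]]
  ]
}}

```text
time_s: 34.0
position: [0.6276, 0.2909, 0.1074]
tool_rot: [[-0.001, 0.17, 0.985], [-0.0, 0.985, -0.17], [-1.0, -0.0, -0.001]]
ft_force: [-0.3, -0.1, -3.5]
grip_width: 0.0123
```

Pins are going into the sockets without any contact force; continuing.

Call:
{"fn": "drive_tool", "kwargs": {
  "targets": [
    [[0.04,0,0,0,0,0,-1],[0.03,0,0,0,0,0,-1],[0,0,0,0,0,0,-1]]
  ]
}}

```text
time_s: 34.3
position: [0.6277, 0.2909, 0.104]
tool_rot: [[-0.0, 0.17, 0.985], [-0.0, 0.985, -0.17], [-1.0, -0.0, -0.0]]
ft_force: [0.2, 0.0, -3.5]
grip_width: 0.0125
```

Call:
{"fn": "drive_tool", "kwargs": {
  "targets": [
    [[0.03,0,0,0,0,0,-1],[0,0,0,0,0,0,-1]]
  ]
}}

```text
time_s: 34.5
position: [0.6277, 0.2909, 0.1026]
tool_rot: [[-0.0, 0.17, 0.985], [-0.0, 0.985, -0.17], [-1.0, -0.0, -0.0]]
ft_force: [0.1, 0.3, -3.1]
grip_width: 0.0122
```

Call:
{"fn": "drive_tool", "kwargs": {
  "targets": [
    [[0.03,0,0,0,0,0,-1],[0.02,0,0,0,0,0,-1],[0,0,0,0,0,0,-1]]
  ]
}}

```text
time_s: 34.8
position: [0.6281, 0.291, 0.102]
tool_rot: [[0.002, 0.17, 0.985], [0.0, 0.985, -0.17], [-1.0, 0.001, 0.002]]
ft_force: [-2.2, -0.9, 6.2]
grip_width: 0.0124
```

Call:
{"fn": "drive_tool", "kwargs": {
  "targets": [
    [[0,0,0,0,0,0,-0.3],[0,0,0,0,0,0,0],[0,0,0,0,0,0,0.2],[0,0,0,0,0,0,0.2],[-0.2,0,0,0,0,0,0.2]]
  ]
}}

```text
time_s: 35.3
position: [0.6272, 0.2908, 0.1092]
tool_rot: [[-0.003, 0.17, 0.985], [-0.001, 0.985, -0.17], [-1.0, -0.001, -0.003]]
ft_force: [-0.1, 0.2, -0.8]
grip_width: 0.0511
```

Call:
{"fn": "drive_tool", "kwargs": {
  "targets": [
    [[-0.5,0,0,0,0,0,0.2],[-0.8,0,0,0,0,0,0.2],[-0.8,-0.3,0,0,0,0,0.2],[-0.8,-0.7,0,0,0,0,0.2],[0,-0.9,0,0,0,0,0.2]]
  ]
}}

```text
time_s: 35.8
position: [0.6132, 0.1999, 0.2595]
tool_rot: [[0.011, 0.168, 0.986], [0.002, 0.986, -0.168], [-1.0, 0.004, 0.011]]
ft_force: [0.8, -0.7, 0.5]
grip_width: 0.0513
```

Call:
{"fn": "drive_tool", "kwargs": {
  "targets": [
    [[0,-0.9,0,0,0,0,0.2],[0,-0.9,0,0,0,0,0.2],[0,-0.5,0,0,0,0,0.2],[0,0,0,0,0,0,0.2],[0,0,0,0,0,0,0.2]]
  ]
}}

```text
time_s: 36.3
position: [0.5925, 0.0861, 0.2537]
tool_rot: [[0.001, 0.171, 0.985], [0.0, 0.985, -0.171], [-1.0, 0.0, 0.001]]
ft_force: [-0.4, -0.1, -0.0]
grip_width: 0.0512
```

Run:
```python
from h import *
goto((.628,.2912,.13),80.15)
g=save('wrist','w26.png'); pickle.dump(g,open('w26.pkl','wb'))
def T(c,yaw,pts):
    a=np.radians(yaw-90); R=np.array([[np.cos(a),-np.sin(a)],[np.sin(a),np.cos(a)]])
    pts=np.array(pts,float); return np.c_[pts[:,:2]@R.T+np.array(c),pts[:,2]]
for n,o,wh in [('side',(105,205),(110,90)),('scene',(295,165),(90,75))]:
    q=save(n,n+'26.png');k=7; im=q['image'][o[1]:o[1]+wh[1],o[0]:o[0]+wh[0],::-1]; im=np.clip(im.astype(float)*1.5,0,255).astype(np.uint8)
    im=cv2.resize(im,None,fx=k,fy=k,interpolation=cv2.INTER_LINEAR)
    f=lambda p:(((p-np.array(o)+.5)*k-.5))
    for h in (.032,.014):
        t=T((.628,.2912),80.15,[(x*.048,y*.102,h+.052) for x,y in [(-1,1),(1,1),(1,-1),(-1,-1)]])
        cv2.polylines(im,[f(proj(q,t)).astype(np.int32)],True,(0,255,0),1)
    cv2.imwrite(f'pics/{n}26p.png',im)
cv2.imwrite('pics/scene26z.png',cv2.resize(q['image'][100:270,60:440,::-1],None,fx=2.1,fy=2.1))
```

```text
t 36.3 P [0.5925 0.0861 0.2537] phi 80.16 F [-0.4 -0.1 -0. ] w 0.0512
shift units now-axes [ 2.476e+00  4.162e+00 -4.000e-03] | after-turn axes [ 2.474e+00  4.164e+00 -2.000e-03] turn [ 0.     0.001 -0.   ]
```

View pics/w26.png

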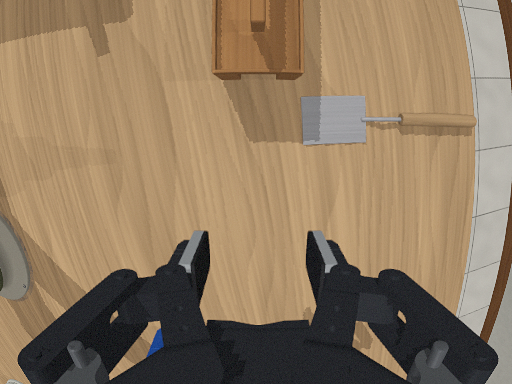

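View pics/side26p.png

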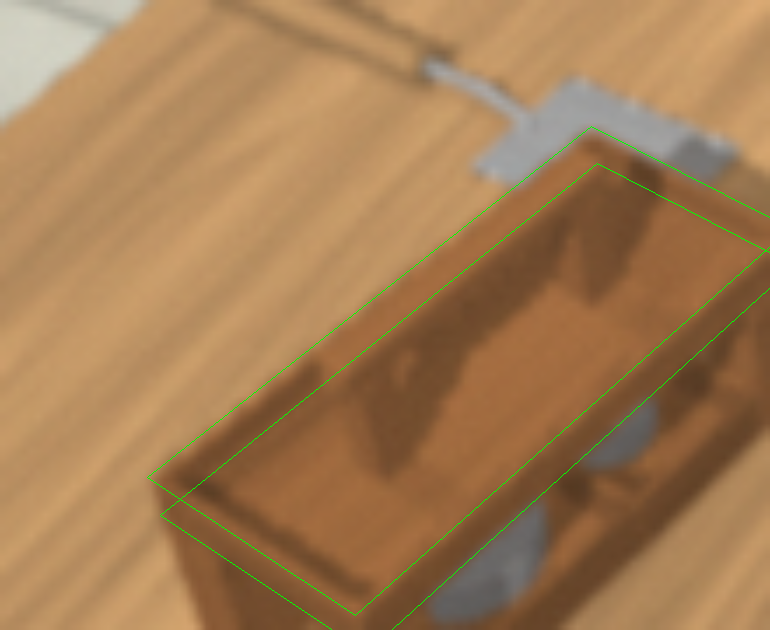

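View pics/scene26p.png

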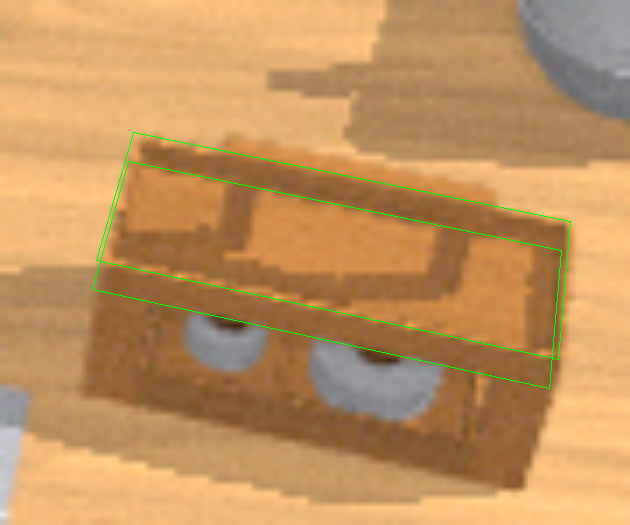

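View pics/scene26z.png

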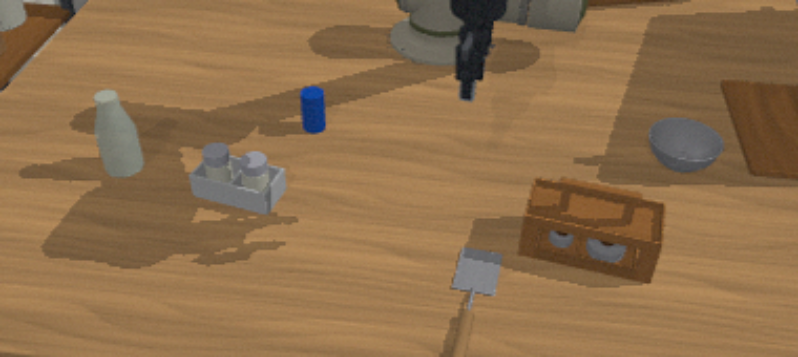

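```bash
python3 -c "
from h import *
print(close_job())"
```

```text
the job is handed in; nothing more can be done
None
```

The job is done and handed in at about 36 s of robot time. Both jars stand upright in the white rack, one per cell. The big cutter is in the wide bay and the small one in the narrow bay, both standing on their discs. The handled tray is stacked on top.

- **Handled tray:** It went down with no contact force until the gripper was at 0.102 m, the height worked out for full seating, where about 6 N of contact came in. The seated outline I projected matched the side and scene pictures to within about a pixel or two.
- **Bystanders and forces:** In the last scene picture the bottle, bowl, spatula and blue jar stand where they were at the start. The highest force I read was about 17 N, setting down the small cutter. The gripper was open and clear of everything at hand-in.
- **Checks that disagreed:** Before the tray went down, its rim in the fixed cameras appeared 1–4 mm off my estimate. That is slightly more than the 2 mm calibration, and I shifted it 1 mm before inserting. Some heights taken from closely spaced wrist views were also off, for example 63–70 mm for the 78 mm lid of one jar and 71 mm for the 45 mm rim at one rack corner. There I used the stated heights, which agreed with the measured sizes.

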